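# Sort the clamping pieces into their trays

## Robot

A 7-joint arm with a two-finger parallel gripper is mounted at the origin on the work surface. World frame = base frame: x ahead of the robot, y to its left, z up, the work surface at z = 0. Lengths are in m, angles in rad, forces in N, time in s.
With the tool pointing down it reaches from about 0.4 to 0.85 m from the base axis. Payload 4.5 kg.
Tool frame: the origin (TCP) lies on the mounting face of the last link; the fingertips stand 166 mm ahead of it and the grasp point (between the pads) lies 147 mm ahead of it; y points along the fingers, z is the direction in which the jaws open and shut, and the axes are right-handed (so a half turn about y gives the same grasp; the last joint's range is limited). The gripper opens to 88 mm and grips with 3 to 60 N. Pads are 18 mm wide; open, the fingers measure 123 mm over their backs; the gripper's body (75 mm by 187 mm) begins 45 mm behind the grasp point.
Start: joints at [1.283, 0.689, -0.195, 1.565, 0.157, 0.902, -0.215], TCP at [0.198, -0.593, 0.405] pointing down, gripper open.
Joint ranges: [-3.01, 3.01], [-0.46, 2.08], [-1.47, 1.51], [0.13, 2.56], [-1, 4.14], [0.04, 2.09], [-2.66, 2.66]. Speed limits (rad/s): [2.57, 2.57, 3.14, 3.14, 3.14, 3.14, 3.14].

## Interface

Orientations are given as a unit quaternion [x, y, z, w].
In Python, from plant import r gives the robot as it stands.
- The arm moves only by the tool arm_command, never from a script. Its argument "deltas" is a list of rows, each an object of numbers: "dx", "dy", "dz": the shift along the tool's x, y, z each as a share of 1000 mm, from -1 to 1; "wx", "wy", "wz": the turn, a rotation vector about the tool's x, y, z each as a share of 45 degrees, from -1 to 1. In form: [{"dx": .., "dy": .., "dz": .., "wx": .., "wy": .., "wz": ..}, ...]. A call has exactly 5 rows; each row is the pose to reach, as a shift and turn from the pose commanded when the call began, along the tool's axes at that moment; what a row does not reach only later rows make up. A row lasts 1/10 s, in which the tool goes at most 50 mm and 8.59 degrees, less where a joint would pass 70% of its speed; a pose out of reach is approached as far as the arm can. A call with a number of a shift or a turn outside -1 to 1 is refused whole. A call with a gripper value outside its range is refused whole. "claw" is the opening, from -1 (shut) to 1 (fully open), set as the call begins (left out, the last holds). The fingers move at their own pace and stop on an object; "grip_force" is the grip in N (left out, the last holds). Time passes only in rows, so rows that repeat a pose let the fingers close, or fill a call up. It gives the time, the measured TCP pose, the force and the opening at its end, in the units of the state.
- r.get_state(): the state, without advancing time (a new reading comes with each control period).
- r.snapshot(name): name is "scene" or "top"; returns the picture (480x640x3 uint8, red, green, blue); there is no depth.
- r.get_calibration(name): a dict with "vertical_fov" (degrees; the focal length in pixels is half the picture's height over the tangent of half this angle, whatever the lens; pixels are square), "cx", "cy" (the principal point, pixels), "R" (3x3) and "t" (3): a world point X has camera coordinates R X + t. Camera axes: x right, y down, z forward; pixel columns grow to the right and rows downward; lengths in m; the calibration is good to about 2 mm. A picture is of the moment at which its call begins. get_calibration takes no time and is no camera call.
- r.finish_job(): hands the job in, once; it reports no verdict.
The state is a dict: "clock": time; "q": joint angles; "qd": joint speeds; "joint_torque": joint torques, N m; "tool_pos": TCP position; "eef_rot": TCP orientation; "contact_force": force on the tool from outside, world axes, zero at the start; "moment": the same for the moment, N m; "opening": opening from 0.0 (shut) to 1.0 (fully open).
Only numpy, scipy, OpenCV 4.12 (cv2) and the standard library are available. Lean on these libraries where they do the work, as an engineer would, in place of code of your own. Each camera call takes 0.05 s, during which the arm holds its last target.

## Task

Clear up after the glue-up: stand one square block in each of the two bays of the divided tray, both round dowel stubs in the round tub, and the L-shaped corner block in the undivided square tray. Every piece must end standing upright, flat on the floor of its tray, and the mallet and the chisel must be left where they lie.

Things in the scene. Friction and masses are not known exactly. Their poses are not given: they have to be found in the camera images.
- block_a: Square clamping block of plain light wood, 42 x 42 mm and 60 mm high, 75 g or so, standing upright on the bench. Origin at the centre of its underside, z up, x and y square to its sides. Alike and interchangeable with block_b.
- block_b: Square clamping block of plain light wood, 42 x 42 mm and 60 mm high, 75 g or so, standing upright on the bench. Origin at the centre of its underside, z up, x and y square to its sides. Alike and interchangeable with block_a.
- stub_a: Round dowel stub of plain light wood, 34 mm in diameter and 60 mm high, 45 g or so, standing upright on the bench. Origin at the centre of its underside, z up. Alike and interchangeable with stub_b.
- stub_b: Round dowel stub of plain light wood, 34 mm in diameter and 60 mm high, 45 g or so, standing upright on the bench. Origin at the centre of its underside, z up. Alike and interchangeable with stub_a.
- corner_block: L-shaped corner clamping block of plain light wood, 60 mm high, 100 g or so, standing with its L shape seen from above. Its long leg is 70 mm (along x, from -35 to +35) by 24 mm (along y, from -12 to +12); its short leg is 24 mm wide (x from +11 to +35) and juts out 30 mm from the long leg's +y side (y from +12 to +42). Origin at the centre of the long leg's underside, z up.
- two_bay_tray: Grey plastic tray with one divider making two equal bays; fixed to the bench. Outside 82 mm (x) by 159 mm (y), 24 mm high; floor, walls and divider 5 mm thick, the divider as high as the walls and running along x at y = 0. Each bay is 72 by 72 mm inside, centred at y = -38.5 and +38.5 mm. Origin at the centre of its underside on the bench, z up.
- square_tray: Grey plastic undivided square tray, fixed to the bench. Outside 120 x 120 mm, 24 mm high; floor and walls 5 mm thick, 110 x 110 mm inside. Origin at the centre of its underside on the bench, z up, x and y square to its walls.
- round_tub: Grey plastic shallow round tub, fixed to the bench. Outside diameter 132 mm, 24 mm high; wall 4 mm, floor 5 mm thick, 124 mm in diameter inside. Origin at the centre of its underside on the bench, z up.
- mallet: Wooden joiner's mallet, lying loose on the far side of the bench; not to be disturbed. Head 60 mm (x) by 100 mm (y), 65 mm high; handle 26 mm thick, to 250 mm out along -x at mid-height. Origin at the centre of the head's underside.
- chisel: Wood chisel lying loose on the far left of the bench as the robot sees it; not to be disturbed. Handle 24 mm square and 120 mm long along -x from the origin, steel blade 18 mm wide to 145 mm along +x. Origin at the joint of handle and blade, at bench height.

How it is judged:
At the end, for the whole second after the job is handed in: One block in each bay (centre within 20 mm of the bays' long line, 16-60 mm from the divider), both stubs in the tub (within 49 mm of its centre), the corner block in the square tray (origin within 48 mm along x and y): each upright within 0.1 rad, within 4 mm of the floor, at rest (((x of block_a in the frame of two_bay_tray between -0.02 and 0.02 m and y of block_a in the frame of two_bay_tray between -0.06 and -0.016 m and x of block_b in the frame of two_bay_tray between -0.02 and 0.02 m and y of block_b in the frame of two_bay_tray between 0.016 and 0.06 m) or (x of block_b in the frame of two_bay_tray between -0.02 and 0.02 m and y of block_b in the frame of two_bay_tray between -0.06 and -0.016 m and x of block_a in the frame of two_bay_tray between -0.02 and 0.02 m and y of block_a in the frame of two_bay_tray between 0.016 and 0.06 m)) and z of each of block_a, block_b in the frame of two_bay_tray below 0.009 m and angle between each of block_a, block_b, stub_a, stub_b, corner_block's own z axis and vertical below 0.1 rad and linear speed of each of block_a, block_b, stub_a, stub_b, corner_block below 0.02 m/s and angular speed of each of block_a, block_b, stub_a, stub_b, corner_block below 0.2 rad/s and horizontal distance between each of stub_a, stub_b and round_tub below 0.049 m and z of each of stub_a, stub_b in the frame of round_tub below 0.009 m and x of corner_block in the frame of square_tray between -0.048 and 0.048 m and y of corner_block in the frame of square_tray between -0.048 and 0.048 m and z of corner_block in the frame of square_tray below 0.009 m); the robot touches nothing.
It fails at once if the mallet is moved by more than 20 mm (distance of mallet from where it was at the start of the episode above 0.02 m).
It fails at once if the chisel is moved by more than 20 mm (distance of chisel from where it was at the start of the episode above 0.02 m).
It also fails if it takes over 120 s, if anything falls off the work surface, if the arm or the gripper's body presses on something with over 40 N, if the wrist force passes 120 N, or if a joint passes its speed limit or range.

## Working session

There is one attempt and no reset: what is moved stays moved. The work goes in short steps, Python scripts to look and compute and a tool call to move; the robot and the scene stay as the last step left them, time stands still between calls to the robot, and variables do not carry over. Pictures are saved under pics/ and viewed, and the job is handed in when it is done.

Besides the shell and the picture viewer there is one more tool, called after "Emit:" as name(argument=value, ...), one argument or row to a line, values as JSON. arm_command: Moves the arm, as the interface text tells. Shift numbers are shares of 1000 mm and turn numbers shares of 45 degrees, none past 1 either way. Its arguments: {"type":"object","properties":{"deltas":{"type":"array","items":{"type":"object","properties":{"dx":{"type":"number","minimum":-1,"maximum":1},"dy":{"type":"number","minimum":-1,"maximum":1},"dz":{"type":"number","minimum":-1,"maximum":1},"wx":{"type":"number","minimum":-1,"maximum":1},"wy":{"type":"number","minimum":-1,"maximum":1},"wz":{"type":"number","minimum":-1,"maximum":1}}}},"claw":{"type":"number"},"grip_force":{"type":"number"}},"required":["deltas"]}

```bash
ls; mkdir -p pics; python3 - <<'E'
from plant import r
import cv2,json
for n in("scene","top"):
    im=r.snapshot(n); cv2.imwrite(f"pics/{n}0.png",im[:,:,::-1])
    c=r.get_calibration(n); print(n,c)
print(r.get_state())
E
```

```text
pics
scene {'vertical_fov': 56.80941196074779, 'cx': 320.83973685938247, 'cy': 243.10536153227937, 'R': array([[ 0.72871463,  0.68477881,  0.00727797],
       [ 0.43017543, -0.44945488, -0.78290447],
       [-0.53284527,  0.57364475, -0.62209936]]), 't': array([-0.46128062, -0.23213664,  1.20873783])}
top {'vertical_fov': 55.698573444629695, 'cx': 326.00204297985755, 'cy': 235.7540220459989, 'R': array([[ 0.02664382, -0.99963254,  0.00498912],
       [-0.99604892, -0.0269706 , -0.08461168],
       [ 0.08471515, -0.00271503, -0.99640151]]), 't': array([-0.02685407,  0.63832848,  0.82913194])}
{'clock': 0.1, 'q': array([ 1.2827868 ,  0.68990234, -0.19452536,  1.5662214 ,  0.15728909,
        0.90251071, -0.2151072 ]), 'qd': array([-0.00140531, -0.00064199, -0.00038091, -0.00321441, -0.00034274,
        0.00027077, -0.00070259]), 'joint_torque': array([-1.80892101e-03, -5.28497207e+01, -1.27093915e+00, -1.53836471e+01,
       -5.25173976e-02,  2.02609241e-03,  5.95836877e-05]), 'tool_pos': array([ 0.19756619, -0.59264617,  0.40399372]), 'eef_rot': array([-0.11344044,  0.69853805, -0.6974    ,  0.11317731]), 'contact_force': array([-1.51808721, -0.24993109, -0.19527541]), 'moment': array([-0.01874604, -0.01446777, -0.03344277]), 'opening': 1.0001031680129708}
```

View pics/scene0.png

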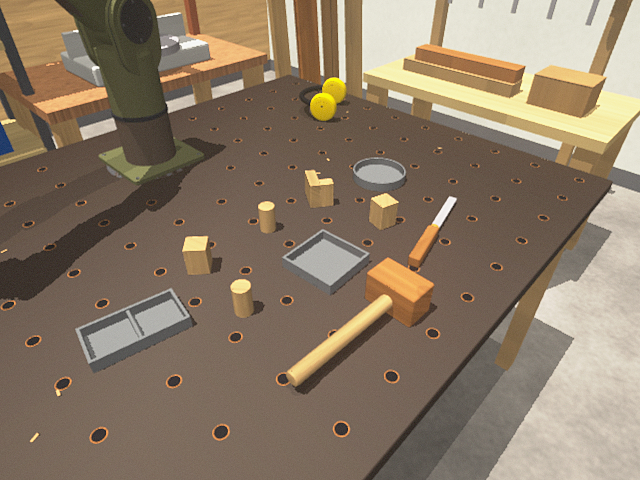

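View pics/top0.png

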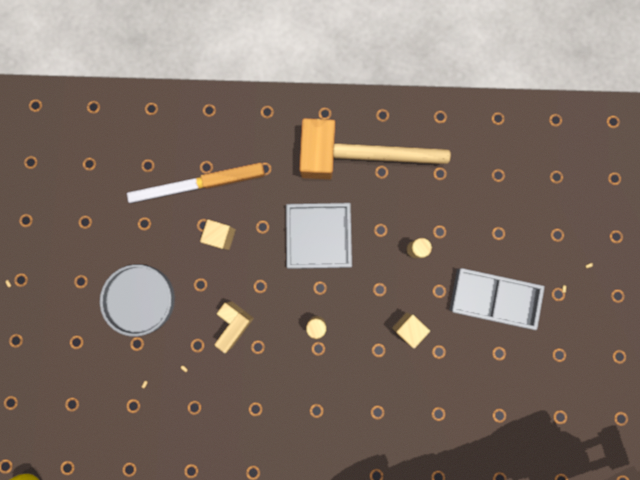

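```bash
cat > h.py <<'E'
import numpy as np,cv2
from plant import r
def cal(n):
    c=r.get_calibration(n); f=240/np.tan(np.radians(c["vertical_fov"])/2); return c,f
def ray(n,px,z):
    c,f=cal(n);px=np.atleast_2d(px).astype(float)
    d=np.c_[(px[:,0]-c["cx"])/f,(px[:,1]-c["cy"])/f,np.ones(len(px))]@c["R"]
    o=-c["R"].T@c["t"]; s=(z-o[2])/d[:,2]
    return (o+s[:,None]*d)[:,:2]
def proj(n,X):
    c,f=cal(n);Y=np.atleast_2d(X)@c["R"].T+c["t"]
    return np.c_[c["cx"]+f*Y[:,0]/Y[:,2],c["cy"]+f*Y[:,1]/Y[:,2]]
E
python3 - <<'E'
from h import *
im=cv2.imread("pics/top0.png")
# crop, enlarge
a=im[190:360,190:460]; cv2.imwrite("pics/topcropA.png",cv2.resize(a,None,fx=2.9,fy=2.9,interpolation=cv2.INTER_CUBIC))
hsv=cv2.cvtColor(im,cv2.COLOR_BGR2HSV)
for p in [(215,234),(228,246),(420,247),(429,252),(412,331),(400,335),(233,312),(232,338),(244,322),(317,328),(318,235),(290,206),(137,300),(470,296)]:
    print(p,hsv[p[1],p[0]])
E
```

```text
(215, 234) [ 22  82 255]
(228, 246) [ 18 109 150]
(420, 247) [ 24  74 255]
(429, 252) [ 21  94 231]
(412, 331) [ 24  76 255]
(400, 335) [ 20 103 208]
(233, 312) [ 24  75 255]
(232, 338) [ 19  94 245]
(244, 322) [ 19  92 248]
(317, 328) [ 24  74 255]
(318, 235) [114   6 213]
(290, 206) [103   9 201]
(137, 300) [113  10 197]
(470, 296) [108   6 223]
```

View pics/topcropA.png

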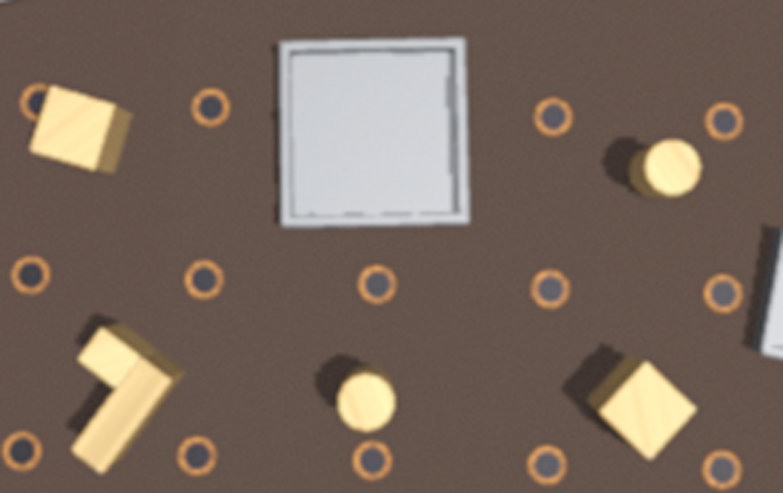

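```bash
cat > meas.py <<'E'
from h import *
def wood(im):
    hsv=cv2.cvtColor(im,cv2.COLOR_BGR2HSV)
    m=((hsv[...,2]>222)&(hsv[...,0]>14)&(hsv[...,0]<30)&(hsv[...,1]>50)&(hsv[...,1]<125)).astype(np.uint8)
    m=cv2.morphologyEx(m,cv2.MORPH_OPEN,np.ones((3,3)))
    cs,_=cv2.findContours(m,cv2.RETR_EXTERNAL,cv2.CHAIN_APPROX_NONE)
    return [c[:,0,:] for c in cs if cv2.contourArea(c)>120],m
E
python3 - <<'E'
from meas import *
im=cv2.imread("pics/top0.png"); vis=cv2.resize(im,None,fx=1,fy=1)
cs,m=wood(im)
for c in cs:
    w=(ray("top",c,0.06)*1000).astype(np.float32)
    (cx,cy),(a,b),th=cv2.minAreaRect(w); ec=cv2.minEnclosingCircle(w)
    M=cv2.moments(w.reshape(-1,1,2)); 
    print(c.mean(0).round(),"area",round(M['m00']),"cen",round(M['m10']/M['m00'],1),round(M['m01']/M['m00'],1),"rect",np.round([cx,cy,a,b,th],1),"circ",np.round([*ec[0],ec[1]],1))
hsv=cv2.cvtColor(im,cv2.COLOR_BGR2HSV)
g=((hsv[...,1]<40)&(hsv[...,2]>130)).astype(np.uint8); g[:100]=0
n,l,s,ce=cv2.connectedComponentsWithStats(g)
cs,_=cv2.findContours(g,cv2.RETR_EXTERNAL,cv2.CHAIN_APPROX_NONE)
for c in cs:
    if cv2.contourArea(c)<500: continue
    c=c[:,0,:]
    w=(ray("top",c,0.024)*1000).astype(np.float32)
    (cx,cy),(a,b),th=cv2.minAreaRect(w); ec=cv2.minEnclosingCircle(w)
    print("tray",c.mean(0).round(),np.round([cx,cy,a,b,th],1),np.round([*ec[0],ec[1]],1), cv2.boxPoints(((cx,cy),(a,b),th)).round().tolist())
cv2.imwrite("pics/m.png",np.hstack([m*255])+g*120)
E
```

```text
[316. 328.] area 765 cen 470.2 4.0 rect [469.8   3.8  29.9  32.1   1.5] circ [470.2   4.   16.5]
[413. 331.] area 1561 cen 469.7 -169.1 rect [ 469.8 -169.1   41.    40.9   48. ] circ [ 470.  -169.1   26.5]
[229. 327.] area 2096 cen 469.1 156.4 rect [467.2 166.1  52.9  68.7  55.1] circ [467.5 166.   41.3]
[421. 247.] area 757 cen 619.8 -182.8 rect [ 6.194e+02 -1.830e+02  3.090e+01  3.080e+01  6.000e-01] circ [ 620.  -182.9   16.2]
[215. 234.] area 1549 cen 634.7 192.2 rect [634.7 192.   40.9  41.2  74.4] circ [634.7 192.3  27.7]
[391. 152.] area 3347 cen 793.5 -122.8 rect [ 793.  -126.   212.6   18.8   88.2] circ [ 796.  -126.1  106.3]
tray [498. 299.] [ 529.8 -335.4  162.    85.3   79.4] [ 530.2 -335.8   89.5] [[473.0, -407.0], [557.0, -423.0], [587.0, -264.0], [503.0, -248.0]]
tray [135. 300.] [509.6 343.3 131.  131.5  47.4] [509.6 343.   66.8] [[417.0, 339.0], [514.0, 251.0], [602.0, 347.0], [505.0, 436.0]]
tray [319. 235.] [640.2   4.4 123.1 122.8   2.6] [640.5   4.2  85.1] [[576.0, 63.0], [581.0, -60.0], [704.0, -54.0], [699.0, 68.0]]
tray [162. 190.] [717.8 305.8  21.9 134.9  13.7] [713.  304.6  67.5] [[691.0, 369.0], [723.0, 238.0], [744.0, 243.0], [712.0, 374.0]]
```

View pics/m.png

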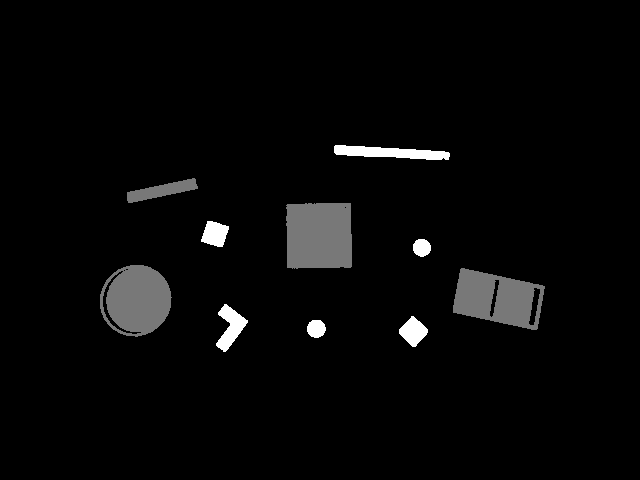

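```bash
cat > go.py <<'E'
import sys
from h import *
from scipy.spatial.transform import Rotation as Ro
def pose():
    s=r.get_state(); R=Ro.from_quat(s["eef_rot"]); return np.array(s["tool_pos"]),R,s
def rep():
    p,R,s=pose(); M=R.as_matrix(); g=p+0.147*M[:,1]
    print("t",round(s["clock"],2),"grasp mm",(g*1000).round(1),"jaw",round(np.degrees(np.arctan2(M[1,2],M[0,2])),1),"tilt",round(np.degrees(np.arccos(-M[2,1])),2),"open mm",round(s["opening"]*88,1),"F",np.round(s["contact_force"],1),"q",np.round(s["q"],2))
    return g,M
def to(x,y,z,jaw):
    "target grasp point mm, jaw angle deg (mod 180, nearest)"
    p,R,s=pose(); M=R.as_matrix(); cur=np.degrees(np.arctan2(M[1,2],M[0,2]))
    jaw=cur+(jaw-cur+90)%180-90
    a=np.radians(jaw); Z=np.array([np.cos(a),np.sin(a),0]); Y=np.array([0,0,-1.]); T=np.c_[np.cross(Y,Z),Y,Z]
    P=np.array([x,y,z])/1000-0.147*Y
    d=M.T@(P-p); w=(R.inv()*Ro.from_matrix(T)).as_rotvec()/np.radians(45)
    print("-> jaw",round(jaw,1),"d",d.round(4),"w",w.round(4),"rows>=",round(max(np.linalg.norm(d)/.05,np.linalg.norm(w)*45/8.59),1))
if __name__=="__main__":
    rep()
    if len(sys.argv)>4: to(*map(float,sys.argv[1:5]))
E
python3 go.py 470 -169.1 130 -42
python3 - <<'E'
from h import *
im=cv2.imread("pics/scene0.png")
c=[("st",470.2,4),("st",619.8,-182.8),("b",469.7,-169.1),("b",634.7,192.2),("L",458.6,153.8)]
for n,x,y in c: cv2.circle(im,tuple(proj("scene",[x/1000,y/1000,.06])[0].round().astype(int).tolist()),2,(0,0,255),-1)
for x,y in [(530,-335.5),(509.5,343),(640.3,4.3)]: cv2.circle(im,tuple(proj("scene",[x/1000,y/1000,.005])[0].round().astype(int).tolist()),2,(0,0,255),-1)
cv2.imwrite("pics/chk.png",im)
E
```

```text
t 0.1 grasp mm [ 197.5 -592.4  257. ] jaw -71.6 tilt 0.09 open mm 88.0 F [-1.5 -0.2 -0.2] q [ 1.28  0.69 -0.19  1.57  0.16  0.9  -0.22]
-> jaw -42.0 d [-0.3924  0.1275 -0.3154] w [ 2.100e-03 -6.568e-01 -4.000e-04] rows>= 10.4
```

View pics/chk.png

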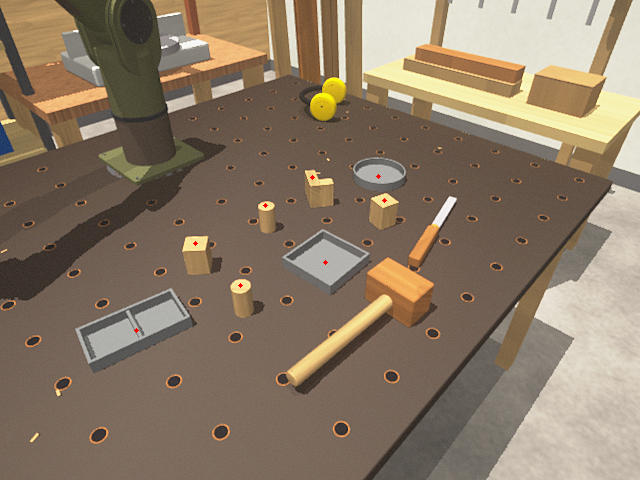

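Emit:
arm_command(
  deltas=[
    {"dx":-0.02,"dz":-0.016,"wy":-0.04},
    {"dx":-0.055,"dz":-0.044,"wy":-0.1},
    {"dx":-0.092,"dz":-0.074,"wy":-0.18},
    {"dx":-0.128,"dz":-0.103,"wy":-0.25},
    {"dx":-0.165,"dz":-0.132,"wy":-0.32},
  ],
  claw=1,
  grip_force=20,
)

```text
invalid input at $.deltas[0]: expected keys dx, dy, dz, wx, wy, wz
```

```bash
python3 go.py 470 -169.1 130 -42
```

```text
t 0.1 grasp mm [ 197.5 -592.4  257. ] jaw -71.6 tilt 0.09 open mm 88.0 F [-1.5 -0.2 -0.2] q [ 1.28  0.69 -0.19  1.57  0.16  0.9  -0.22]
-> jaw -42.0 d [-0.3924  0.1275 -0.3154] w [ 2.100e-03 -6.568e-01 -4.000e-04] rows>= 10.4
```

Emit:
arm_command(
  deltas=[
    {"dx":-0.02,"dy":0,"dz":-0.016,"wx":0,"wy":-0.04,"wz":0},
    {"dx":-0.055,"dy":0,"dz":-0.044,"wx":0,"wy":-0.1,"wz":0},
    {"dx":-0.092,"dy":0,"dz":-0.074,"wx":0,"wy":-0.18,"wz":0},
    {"dx":-0.128,"dy":0,"dz":-0.103,"wx":0,"wy":-0.25,"wz":0},
    {"dx":-0.165,"dy":0,"dz":-0.132,"wx":0,"wy":-0.32,"wz":0},
  ],
  claw=1,
  grip_force=20,
)

```text
clock: 0.6
tool_pos: [0.3129, -0.4138, 0.4045]
eef_rot: [-0.201, 0.678, -0.678, 0.2]
contact_force: [1.4, -0.6, 0.8]
opening: 0.998
```

```bash
python3 go.py 470 -169.1 130 -42
```

```text
t 0.6 grasp mm [ 312.9 -413.8  257.5] jaw -57.1 tilt 0.03 open mm 87.8 F [ 1.4 -0.6  0.8] q [ 1.    0.56 -0.26  1.88  0.2   0.73 -0.37]
-> jaw -42.0 d [-0.2649  0.1276 -0.1199] w [ 0.0007 -0.3346 -0.    ] rows>= 6.4
```

Emit:
arm_command(
  deltas=[
    {"dx":-0.04,"dy":0.01,"dz":-0.018,"wx":0,"wy":-0.06,"wz":0},
    {"dx":-0.08,"dy":0.03,"dz":-0.036,"wx":0,"wy":-0.12,"wz":0},
    {"dx":-0.12,"dy":0.05,"dz":-0.054,"wx":0,"wy":-0.18,"wz":0},
    {"dx":-0.16,"dy":0.065,"dz":-0.072,"wx":0,"wy":-0.24,"wz":0},
    {"dx":-0.2,"dy":0.08,"dz":-0.09,"wx":0,"wy":-0.3,"wz":0},
  ],
)

```text
clock: 1.1
tool_pos: [0.4323, -0.2299, 0.3239]
eef_rot: [-0.279, 0.65, -0.65, 0.279]
contact_force: [-0.0, -0.7, -0.3]
opening: 1.003
```

```bash
python3 go.py 470 -169.1 130 -42
```

```text
t 1.1 grasp mm [ 432.2 -229.9  176.9] jaw -43.6 tilt 0.03 open mm 88.2 F [-0.  -0.7 -0.3] q [ 0.53  0.65 -0.22  2.04  0.3   0.47 -0.67]
-> jaw -42.0 d [-0.0701  0.0469 -0.0146] w [ 0.0006 -0.0349  0.0003] rows>= 1.7
```

Emit:
arm_command(
  deltas=[
    {"dx":-0.025,"dy":0.015,"dz":-0.005,"wx":0,"wy":-0.015,"wz":0},
    {"dx":-0.05,"dy":0.03,"dz":-0.01,"wx":0,"wy":-0.03,"wz":0},
    {"dx":-0.07,"dy":0.045,"dz":-0.0146,"wx":0,"wy":-0.035,"wz":0},
    {"dx":-0.07,"dy":0.047,"dz":-0.0146,"wx":0,"wy":-0.035,"wz":0},
    {"dx":-0.07,"dy":0.047,"dz":-0.0146,"wx":0,"wy":-0.035,"wz":0},
  ],
)

```text
clock: 1.6
tool_pos: [0.469, -0.171, 0.2774]
eef_rot: [-0.288, 0.646, -0.646, 0.287]
contact_force: [-0.7, 0.6, -0.1]
opening: 0.999
```

```bash
python3 go.py 470 -169.1 45 -42
```

```text
t 1.6 grasp mm [ 468.8 -171.   130.4] jaw -42.1 tilt 0.11 open mm 87.9 F [-0.7  0.6 -0.1] q [ 0.36  0.74 -0.16  2.05  0.31  0.37 -0.79]
-> jaw -42.0 d [-0.0022  0.0854 -0.0004] w [ 0.0015 -0.0014  0.0019] rows>= 1.7
```

Emit:
arm_command(
  deltas=[
    {"dx":-0.002,"dy":0.02,"dz":0,"wx":0,"wy":0,"wz":0},
    {"dx":-0.002,"dy":0.05,"dz":0,"wx":0,"wy":0,"wz":0},
    {"dx":-0.002,"dy":0.075,"dz":0,"wx":0,"wy":0,"wz":0},
    {"dx":-0.002,"dy":0.085,"dz":0,"wx":0,"wy":0,"wz":0},
    {"dx":-0.002,"dy":0.085,"dz":0,"wx":0,"wy":0,"wz":0},
  ],
)

```text
clock: 2.1
tool_pos: [0.4701, -0.1703, 0.1923]
eef_rot: [-0.287, 0.647, -0.646, 0.286]
contact_force: [0.1, 0.2, 0.5]
opening: 1.002
```

Emit:
arm_command(
  deltas=[
    {"dx":0,"dy":0,"dz":0,"wx":0,"wy":0,"wz":0},
    {"dx":0,"dy":0,"dz":0,"wx":0,"wy":0,"wz":0},
    {"dx":0,"dy":0,"dz":0,"wx":0,"wy":0,"wz":0},
    {"dx":0,"dy":0,"dz":0,"wx":0,"wy":0,"wz":0},
    {"dx":0,"dy":0,"dz":0,"wx":0,"wy":0,"wz":0},
  ],
  claw=-1,
  grip_force=20,
)

```text
clock: 2.6
tool_pos: [0.471, -0.1693, 0.1931]
eef_rot: [0.287, -0.646, 0.646, -0.287]
contact_force: [-0.1, 0.4, 0.5]
opening: 0.568
```

```bash
python3 go.py 470 -169.1 130 -42
```

```text
t 2.6 grasp mm [ 471.1 -169.3   46.1] jaw -42.1 tilt 0.04 open mm 49.9 F [-0.1  0.4  0.5] q [ 0.3   0.91 -0.08  2.07  0.35  0.17 -0.83]
-> jaw -42.0 d [ 0.0005 -0.0839 -0.0008] w [-0.0009 -0.0018 -0.0004] rows>= 1.7
```

Emit:
arm_command(
  deltas=[
    {"dx":0,"dy":0,"dz":0,"wx":0,"wy":0,"wz":0},
    {"dx":0,"dy":0,"dz":0,"wx":0,"wy":0,"wz":0},
    {"dx":0,"dy":0,"dz":0,"wx":0,"wy":0,"wz":0},
    {"dx":0,"dy":-0.01,"dz":0,"wx":0,"wy":0,"wz":0},
    {"dx":0,"dy":-0.03,"dz":0,"wx":0,"wy":0,"wz":0},
  ],
)

```text
clock: 3.1
tool_pos: [0.4704, -0.169, 0.2224]
eef_rot: [-0.288, 0.647, -0.646, 0.286]
contact_force: [-0.1, -0.2, -0.9]
opening: 0.473
```

```bash
python3 go.py 523 -373.4 110 -10.6
```

```text
t 3.1 grasp mm [ 470.  -169.    75.4] jaw -42.1 tilt 0.16 open mm 41.6 F [-0.1 -0.2 -0.9] q [ 0.32  0.85 -0.11  2.07  0.34  0.24 -0.82]
-> jaw -10.6 d [ 0.1165 -0.0348  0.1759] w [ 0.0034 -0.6993  0.001 ] rows>= 4.3
```

Emit:
arm_command(
  deltas=[
    {"dx":0.01,"dy":-0.025,"dz":0.015,"wx":0,"wy":-0.06,"wz":0},
    {"dx":0.03,"dy":-0.035,"dz":0.045,"wx":0,"wy":-0.2,"wz":0},
    {"dx":0.055,"dy":-0.035,"dz":0.083,"wx":0,"wy":-0.35,"wz":0},
    {"dx":0.08,"dy":-0.035,"dz":0.12,"wx":0,"wy":-0.5,"wz":0},
    {"dx":0.1,"dy":-0.035,"dz":0.15,"wx":0,"wy":-0.65,"wz":0},
  ],
)

```text
clock: 3.6
tool_pos: [0.5146, -0.3473, 0.2586]
eef_rot: [0.442, -0.552, 0.553, -0.441]
contact_force: [0.7, -0.4, -0.7]
opening: 0.472
```

```bash
python3 go.py 523 -373.4 80 -10.6
```

```text
t 3.6 grasp mm [ 514.7 -347.6  111.6] jaw -12.7 tilt 0.12 open mm 41.5 F [ 0.7 -0.4 -0.7] q [ 0.74  0.9  -0.4   1.68  0.52  0.67 -0.17]
-> jaw -10.6 d [0.0235 0.0317 0.0139] w [-0.0008 -0.0469  0.0024] rows>= 0.8
```

Emit:
arm_command(
  deltas=[
    {"dx":0.01,"dy":0.005,"dz":0.006,"wx":0,"wy":-0.02,"wz":0},
    {"dx":0.02,"dy":0.015,"dz":0.012,"wx":0,"wy":-0.045,"wz":0},
    {"dx":0.0235,"dy":0.025,"dz":0.014,"wx":0,"wy":-0.045,"wz":0},
    {"dx":0.0235,"dy":0.03,"dz":0.014,"wx":0,"wy":-0.045,"wz":0},
    {"dx":0.0235,"dy":0.03,"dz":0.014,"wx":0,"wy":-0.045,"wz":0},
  ],
)

```text
clock: 4.1
tool_pos: [0.5234, -0.3679, 0.2264]
eef_rot: [-0.451, 0.546, -0.543, 0.451]
contact_force: [-0.2, -0.0, -0.7]
opening: 0.475
```

```bash
python3 go.py 523 -373.4 51 -10.6; python3 - <<'E'
from h import *
cv2.imwrite("pics/t1.png",r.snapshot("top")[:,:,::-1])
cv2.imwrite("pics/s1.png",r.snapshot("scene")[:,:,::-1])
E
```

```text
t 4.1 grasp mm [ 523.  -367.6   79.4] jaw -10.7 tilt 0.2 open mm 41.8 F [-0.2 -0.  -0.7] q [ 0.76  0.97 -0.4   1.63  0.55  0.67 -0.12]
-> jaw -10.6 d [0.0055 0.0284 0.0007] w [ 0.004  -0.0019 -0.0022] rows>= 0.6
```

View pics/s1.png

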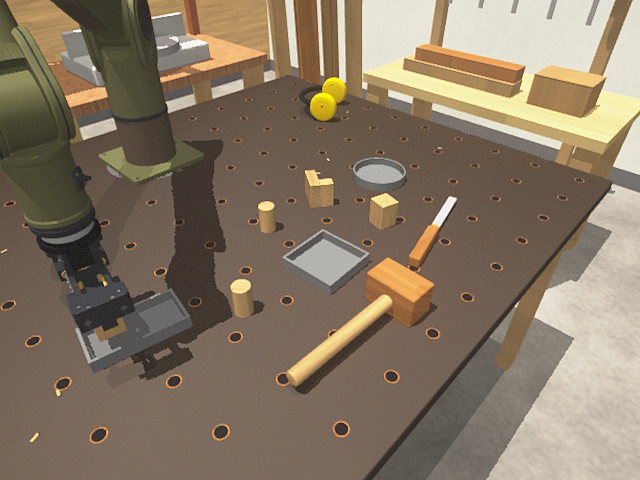

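Emit:
arm_command(
  deltas=[
    {"dx":0.004,"dy":0.005,"dz":0.001,"wx":0,"wy":0,"wz":0},
    {"dx":0.0055,"dy":0.013,"dz":0.001,"wx":0,"wy":0,"wz":0},
    {"dx":0.0055,"dy":0.021,"dz":0.001,"wx":0,"wy":0,"wz":0},
    {"dx":0.0055,"dy":0.027,"dz":0.001,"wx":0,"wy":0,"wz":0},
    {"dx":0.0055,"dy":0.028,"dz":0.001,"wx":0,"wy":0,"wz":0},
  ],
)

```text
clock: 4.7
tool_pos: [0.5231, -0.3753, 0.1985]
eef_rot: [-0.451, 0.546, -0.544, 0.45]
contact_force: [-0.0, 0.2, -1.1]
opening: 0.48
```

```bash
python3 go.py 523 -373.4 51 -10.6
```

```text
t 4.7 grasp mm [ 522.8 -375.1   51.5] jaw -10.8 tilt 0.11 open mm 42.2 F [-0.   0.2 -1.1] q [ 0.75  1.01 -0.38  1.62  0.57  0.63 -0.12]
-> jaw -10.6 d [-0.0018  0.0005 -0.0004] w [ 0.0024 -0.0045 -0.0009] rows>= 0.0
```

Emit:
arm_command(
  deltas=[
    {"dx":0,"dy":0.001,"dz":0,"wx":0,"wy":0,"wz":0},
    {"dx":0,"dy":0.0015,"dz":0,"wx":0,"wy":0,"wz":0},
    {"dx":0,"dy":0.0015,"dz":0,"wx":0,"wy":0,"wz":0},
    {"dx":0,"dy":0.0015,"dz":0,"wx":0,"wy":0,"wz":0},
    {"dx":0,"dy":0.0015,"dz":0,"wx":0,"wy":0,"wz":0},
  ],
)

```text
clock: 5.2
tool_pos: [0.5236, -0.3756, 0.1985]
eef_rot: [0.451, -0.545, 0.545, -0.451]
contact_force: [1.1, 1.0, -1.1]
opening: 0.474
```

Emit:
arm_command(
  deltas=[
    {"dx":0,"dy":0.0,"dz":0,"wx":0,"wy":0,"wz":0},
    {"dx":0,"dy":0.0,"dz":0,"wx":0,"wy":0,"wz":0},
    {"dx":0,"dy":0.0,"dz":0,"wx":0,"wy":0,"wz":0},
    {"dx":0,"dy":0.0,"dz":0,"wx":0,"wy":0,"wz":0},
    {"dx":0,"dy":-0.015,"dz":0,"wx":0,"wy":0,"wz":0},
  ],
  claw=0.5,
)

```text
clock: 5.7
tool_pos: [0.5227, -0.3752, 0.212]
eef_rot: [-0.451, 0.546, -0.544, 0.45]
contact_force: [0.4, 0.5, -0.3]
opening: 0.749
```

```bash
python3 go.py 619.8 -182.8 130 -10
```

```text
t 5.7 grasp mm [ 522.1 -374.9   65. ] jaw -10.8 tilt 0.22 open mm 65.9 F [ 0.4  0.5 -0.3] q [ 0.76  0.99 -0.39  1.62  0.56  0.65 -0.11]
-> jaw -10.0 d [-0.2072 -0.065   0.0592] w [ 0.0048 -0.0177 -0.0014] rows>= 4.5
```

Emit:
arm_command(
  deltas=[
    {"dx":0,"dy":-0.04,"dz":0,"wx":0,"wy":0,"wz":0},
    {"dx":-0.03,"dy":-0.065,"dz":0.009,"wx":0,"wy":0,"wz":0},
    {"dx":-0.075,"dy":-0.065,"dz":0.022,"wx":0,"wy":0,"wz":0},
    {"dx":-0.12,"dy":-0.065,"dz":0.034,"wx":0,"wy":0,"wz":0},
    {"dx":-0.165,"dy":-0.065,"dz":0.047,"wx":0,"wy":0,"wz":0},
  ],
)

```text
clock: 6.2
tool_pos: [0.6013, -0.221, 0.2799]
eef_rot: [0.45, -0.544, 0.546, -0.451]
contact_force: [-1.0, -0.1, 0.0]
opening: 0.75
```

```bash
python3 go.py 619.8 -182.8 110 -10
```

```text
t 6.2 grasp mm [ 601.5 -221.   132.9] jaw -10.8 tilt 0.1 open mm 66.0 F [-1.  -0.1  0. ] q [ 0.5   0.89 -0.41  1.61  0.48  0.74 -0.32]
-> jaw -10.0 d [-0.041   0.0229  0.011 ] w [-0.0023 -0.0189  0.0003] rows>= 1.0
```

Emit:
arm_command(
  deltas=[
    {"dx":-0.025,"dy":0,"dz":0.007,"wx":0,"wy":0,"wz":0},
    {"dx":-0.041,"dy":0.01,"dz":0.011,"wx":0,"wy":0,"wz":0},
    {"dx":-0.041,"dy":0.02,"dz":0.011,"wx":0,"wy":0,"wz":0},
    {"dx":-0.041,"dy":0.023,"dz":0.011,"wx":0,"wy":0,"wz":0},
    {"dx":-0.041,"dy":0.023,"dz":0.011,"wx":0,"wy":0,"wz":0},
  ],
)

```text
clock: 6.7
tool_pos: [0.6181, -0.1862, 0.2547]
eef_rot: [-0.451, 0.545, -0.545, 0.449]
contact_force: [-0.8, -0.1, 0.4]
opening: 0.749
```

```bash
python3 go.py 619.8 -182.8 45 -10.8
```

```text
t 6.7 grasp mm [ 617.8 -186.4  107.7] jaw -10.9 tilt 0.15 open mm 65.9 F [-0.8 -0.1  0.4] q [ 0.43  0.93 -0.39  1.6   0.49  0.71 -0.39]
-> jaw -10.8 d [-0.0038  0.0627  0.0011] w [ 0.0022 -0.0032  0.0024] rows>= 1.3
```

Emit:
arm_command(
  deltas=[
    {"dx":-0.004,"dy":0.015,"dz":0.001,"wx":0,"wy":0,"wz":0},
    {"dx":-0.004,"dy":0.04,"dz":0.001,"wx":0,"wy":0,"wz":0},
    {"dx":-0.004,"dy":0.06,"dz":0.001,"wx":0,"wy":0,"wz":0},
    {"dx":-0.004,"dy":0.0625,"dz":0.001,"wx":0,"wy":0,"wz":0},
    {"dx":-0.004,"dy":0.0625,"dz":0.001,"wx":0,"wy":0,"wz":0},
  ],
)

```text
clock: 7.2
tool_pos: [0.6205, -0.1808, 0.1921]
eef_rot: [-0.451, 0.545, -0.545, 0.45]
contact_force: [-0.5, 0.2, 0.6]
opening: 0.753
```

Emit:
arm_command(
  deltas=[
    {"dx":0,"dy":0,"dz":0,"wx":0,"wy":0,"wz":0},
    {"dx":0,"dy":0,"dz":0,"wx":0,"wy":0,"wz":0},
    {"dx":0,"dy":0,"dz":0,"wx":0,"wy":0,"wz":0},
    {"dx":0,"dy":0,"dz":0,"wx":0,"wy":0,"wz":0},
    {"dx":0,"dy":0,"dz":0,"wx":0,"wy":0,"wz":0},
  ],
  claw=-1,
)

```text
clock: 7.7
tool_pos: [0.621, -0.1805, 0.1933]
eef_rot: [0.451, -0.545, 0.545, -0.451]
contact_force: [-1.1, -1.8, 3.7]
opening: 0.378
```

```bash
python3 go.py 619.8 -182.8 140 -10.8
```

```text
t 7.7 grasp mm [ 621.1 -180.5   46.3] jaw -10.8 tilt 0.04 open mm 33.3 F [-1.1 -1.8  3.7] q [ 0.4   1.02 -0.35  1.61  0.53  0.61 -0.43]
-> jaw -10.8 d [ 0.0025 -0.0937 -0.0007] w [-0.001  -0.0004  0.0002] rows>= 1.9
```

Emit:
arm_command(
  deltas=[
    {"dx":0,"dy":-0.015,"dz":0,"wx":0,"wy":0,"wz":0},
    {"dx":0,"dy":-0.05,"dz":0,"wx":0,"wy":0,"wz":0},
    {"dx":0,"dy":-0.08,"dz":0,"wx":0,"wy":0,"wz":0},
    {"dx":-0.02,"dy":-0.094,"dz":-0.008,"wx":0,"wy":0,"wz":0},
    {"dx":-0.05,"dy":-0.094,"dz":-0.02,"wx":0,"wy":0,"wz":0},
  ],
)

```text
clock: 8.2
tool_pos: [0.611, -0.128, 0.2895]
eef_rot: [0.448, -0.544, 0.547, -0.451]
contact_force: [0.4, 0.3, -0.3]
opening: 0.378
```

```bash
python3 go.py 514.7 370.5 140 -10.8
```

```text
t 8.2 grasp mm [ 611.8 -128.2  142.5] jaw -11.1 tilt 0.31 open mm 33.3 F [ 0.4  0.3 -0.3] q [ 0.35  0.86 -0.4   1.66  0.46  0.72 -0.47]
-> jaw -10.8 d [-0.4708  0.0013 -0.1901] w [-0.0069 -0.0056  0.0004] rows>= 10.2
```

Emit:
arm_command(
  deltas=[
    {"dx":-0.042,"dy":0,"dz":-0.017,"wx":0,"wy":0,"wz":0},
    {"dx":-0.085,"dy":0,"dz":-0.034,"wx":0,"wy":0,"wz":0},
    {"dx":-0.128,"dy":0,"dz":-0.051,"wx":0,"wy":0,"wz":0},
    {"dx":-0.17,"dy":0,"dz":-0.068,"wx":0,"wy":0,"wz":0},
    {"dx":-0.213,"dy":0,"dz":-0.085,"wx":0,"wy":0,"wz":0},
  ],
)

```text
clock: 8.7
tool_pos: [0.5652, 0.1008, 0.2869]
eef_rot: [-0.451, 0.545, -0.544, 0.451]
contact_force: [-0.1, 0.4, -0.1]
opening: 0.379
```

Emit:
arm_command(
  deltas=[
    {"dx":-0.042,"dy":0,"dz":-0.017,"wx":0,"wy":0,"wz":0},
    {"dx":-0.085,"dy":0,"dz":-0.034,"wx":0,"wy":0,"wz":0},
    {"dx":-0.128,"dy":0,"dz":-0.051,"wx":0,"wy":0,"wz":0},
    {"dx":-0.17,"dy":0,"dz":-0.068,"wx":0,"wy":0,"wz":0},
    {"dx":-0.21,"dy":0,"dz":-0.085,"wx":0,"wy":0,"wz":0},
  ],
)

```text
clock: 9.2
tool_pos: [0.5204, 0.3231, 0.2868]
eef_rot: [-0.452, 0.545, -0.544, 0.451]
contact_force: [0.8, 0.3, -0.1]
opening: 0.385
```

```bash
python3 go.py 514.7 370.5 80 -10.8
```

```text
t 9.2 grasp mm [520.2 323.2 139.8] jaw -10.7 tilt 0.08 open mm 33.9 F [ 0.8  0.3 -0.1] q [-0.46  0.84 -0.3   1.7   0.37  0.66 -1.15]
-> jaw -10.8 d [-0.0455  0.0598 -0.0143] w [ 0.0018  0.0026 -0.0004] rows>= 1.5
```

Emit:
arm_command(
  deltas=[
    {"dx":-0.02,"dy":0,"dz":-0.006,"wx":0,"wy":0,"wz":0},
    {"dx":-0.038,"dy":0.01,"dz":-0.012,"wx":0,"wy":0,"wz":0},
    {"dx":-0.0455,"dy":0.035,"dz":-0.0143,"wx":0,"wy":0,"wz":0},
    {"dx":-0.0455,"dy":0.055,"dz":-0.0143,"wx":0,"wy":0,"wz":0},
    {"dx":-0.0455,"dy":0.06,"dz":-0.0143,"wx":0,"wy":0,"wz":0},
  ],
)

```text
clock: 9.7
tool_pos: [0.5147, 0.3679, 0.2246]
eef_rot: [-0.453, 0.545, -0.544, 0.45]
contact_force: [-0.2, -0.1, -0.8]
opening: 0.377
```

```bash
python3 go.py 514.7 370.5 51.5 -10.8; python3 - <<'E'
from h import *
cv2.imwrite("pics/s2.png",r.snapshot("scene")[:,:,::-1])
E
```

```text
t 9.7 grasp mm [514.  367.5  77.6] jaw -10.7 tilt 0.3 open mm 33.2 F [-0.2 -0.1 -0.8] q [-0.55  0.95 -0.27  1.65  0.39  0.6  -1.22]
-> jaw -10.8 d [-0.0026  0.0261 -0.0003] w [0.0052 0.0029 0.0044] rows>= 0.5
```

View pics/s2.png

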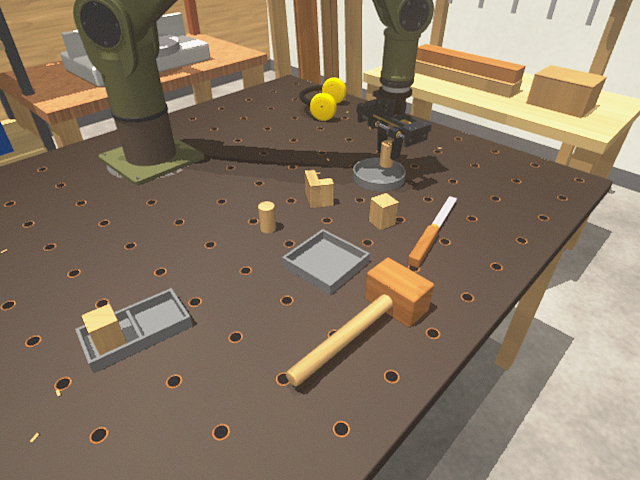

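The first block stands upright in the left bay at about (103,328), and the stub hangs over the tub's far half at about (386,155). I'll lower it now.

Emit:
arm_command(
  deltas=[
    {"dx":-0.002,"dy":0.005,"dz":0,"wx":0,"wy":0,"wz":0},
    {"dx":-0.002,"dy":0.013,"dz":0,"wx":0,"wy":0,"wz":0},
    {"dx":-0.002,"dy":0.021,"dz":0,"wx":0,"wy":0,"wz":0},
    {"dx":-0.002,"dy":0.0255,"dz":0,"wx":0,"wy":0,"wz":0},
    {"dx":-0.002,"dy":0.0265,"dz":0,"wx":0,"wy":0,"wz":0},
  ],
)

```text
clock: 10.25
tool_pos: [0.5176, 0.3689, 0.1995]
eef_rot: [0.451, -0.545, 0.545, -0.45]
contact_force: [0.3, -0.3, -0.2]
opening: 0.38
```

```bash
python3 go.py 514.7 370.5 51 -10.8
```

```text
t 10.25 grasp mm [517.5 368.8  52.5] jaw -10.8 tilt 0.06 open mm 33.5 F [ 0.3 -0.3 -0.2] q [-0.56  0.99 -0.25  1.65  0.4   0.56 -1.23]
-> jaw -10.8 d [-0.001   0.0015 -0.0032] w [ 0.0008 -0.0005  0.0012] rows>= 0.1
```

Emit:
arm_command(
  deltas=[
    {"dx":0,"dy":0.001,"dz":0,"wx":0,"wy":0,"wz":0},
    {"dx":0,"dy":0.0015,"dz":0,"wx":0,"wy":0,"wz":0},
    {"dx":0,"dy":0.0015,"dz":0,"wx":0,"wy":0,"wz":0},
    {"dx":0,"dy":0.0015,"dz":0,"wx":0,"wy":0,"wz":0},
    {"dx":0,"dy":0.0015,"dz":0,"wx":0,"wy":0,"wz":0},
  ],
)

```text
clock: 10.75
tool_pos: [0.5179, 0.3692, 0.1989]
eef_rot: [0.451, -0.545, 0.545, -0.451]
contact_force: [-0.9, 0.0, 0.3]
opening: 0.378
```

Emit:
arm_command(
  deltas=[
    {"dx":0,"dy":0,"dz":0,"wx":0,"wy":0,"wz":0},
    {"dx":0,"dy":0,"dz":0,"wx":0,"wy":0,"wz":0},
    {"dx":0,"dy":0,"dz":0,"wx":0,"wy":0,"wz":0},
    {"dx":0,"dy":0,"dz":0,"wx":0,"wy":0,"wz":0},
    {"dx":0,"dy":-0.02,"dz":0,"wx":0,"wy":0,"wz":0},
  ],
  claw=0.4,
)

```text
clock: 11.25
tool_pos: [0.5169, 0.3684, 0.2167]
eef_rot: [0.453, -0.545, 0.545, -0.449]
contact_force: [-0.0, 0.1, 0.1]
opening: 0.697
```

```bash
python3 go.py 634.7 192.2 130 -15.6
```

```text
t 11.25 grasp mm [516.3 367.9  69.7] jaw -10.8 tilt 0.29 open mm 61.4 F [-0.   0.1  0.1] q [-0.55  0.96 -0.26  1.65  0.39  0.59 -1.22]
-> jaw -15.6 d [ 0.1512 -0.0602  0.1485] w [0.0036 0.1067 0.0054] rows>= 4.4
```

Emit:
arm_command(
  deltas=[
    {"dx":0,"dy":-0.035,"dz":0,"wx":0,"wy":0,"wz":0},
    {"dx":0.025,"dy":-0.06,"dz":0.025,"wx":0,"wy":0.03,"wz":0},
    {"dx":0.058,"dy":-0.06,"dz":0.057,"wx":0,"wy":0.06,"wz":0},
    {"dx":0.09,"dy":-0.06,"dz":0.088,"wx":0,"wy":0.1,"wz":0},
    {"dx":0.12,"dy":-0.06,"dz":0.118,"wx":0,"wy":0.107,"wz":0},
  ],
  claw=0.6,
)

```text
clock: 11.75
tool_pos: [0.6121, 0.2273, 0.2792]
eef_rot: [0.427, -0.563, 0.564, -0.427]
contact_force: [0.5, 0.5, 0.0]
opening: 0.799
```

```bash
python3 go.py 634.7 192.2 110 -15.6
```

```text
t 11.75 grasp mm [612.2 227.2 132.2] jaw -15.7 tilt 0.06 open mm 70.3 F [0.5 0.5 0. ] q [-0.26  0.89 -0.31  1.57  0.36  0.74 -1.01]
-> jaw -15.6 d [0.0276 0.0222 0.0312] w [-0.0012 -0.0019  0.0005] rows>= 0.9
```

Emit:
arm_command(
  deltas=[
    {"dx":0.02,"dy":0,"dz":0.02,"wx":0,"wy":0,"wz":0},
    {"dx":0.0276,"dy":0.01,"dz":0.031,"wx":0,"wy":0,"wz":0},
    {"dx":0.0276,"dy":0.02,"dz":0.031,"wx":0,"wy":0,"wz":0},
    {"dx":0.0276,"dy":0.022,"dz":0.031,"wx":0,"wy":0,"wz":0},
    {"dx":0.0276,"dy":0.022,"dz":0.031,"wx":0,"wy":0,"wz":0},
  ],
)

```text
clock: 12.25
tool_pos: [0.632, 0.197, 0.2557]
eef_rot: [-0.429, 0.563, -0.562, 0.428]
contact_force: [-0.6, 0.3, 0.2]
opening: 0.804
```

```bash
python3 go.py 634.7 192.2 45 -15.6
```

```text
t 12.25 grasp mm [631.6 197.2 108.7] jaw -15.4 tilt 0.18 open mm 70.7 F [-0.6  0.3  0.2] q [-0.21  0.93 -0.31  1.55  0.38  0.72 -0.96]
-> jaw -15.6 d [0.004  0.0637 0.0041] w [ 0.0039  0.0044 -0.0007] rows>= 1.3
```

Emit:
arm_command(
  deltas=[
    {"dx":0.002,"dy":0.015,"dz":0.002,"wx":0,"wy":0,"wz":0},
    {"dx":0.003,"dy":0.04,"dz":0.003,"wx":0,"wy":0,"wz":0},
    {"dx":0.003,"dy":0.06,"dz":0.003,"wx":0,"wy":0,"wz":0},
    {"dx":0.003,"dy":0.0635,"dz":0.003,"wx":0,"wy":0,"wz":0},
    {"dx":0.003,"dy":0.0635,"dz":0.003,"wx":0,"wy":0,"wz":0},
  ],
)

```text
clock: 12.75
tool_pos: [0.6351, 0.1912, 0.1923]
eef_rot: [-0.428, 0.563, -0.563, 0.427]
contact_force: [-0.2, 0.1, -0.0]
opening: 0.799
```

Emit:
arm_command(
  deltas=[
    {"dx":0,"dy":0,"dz":0,"wx":0,"wy":0,"wz":0},
    {"dx":0,"dy":0,"dz":0,"wx":0,"wy":0,"wz":0},
    {"dx":0,"dy":0,"dz":0,"wx":0,"wy":0,"wz":0},
    {"dx":0,"dy":0,"dz":0,"wx":0,"wy":0,"wz":0},
    {"dx":0,"dy":0,"dz":0,"wx":0,"wy":0,"wz":0},
  ],
  claw=-1,
)

```text
clock: 13.25
tool_pos: [0.6359, 0.1906, 0.1939]
eef_rot: [0.427, -0.563, 0.563, -0.428]
contact_force: [-0.9, -0.2, 3.4]
opening: 0.47
```

```bash
python3 go.py 537 -297.6 140 -10.6
```

```text
t 13.25 grasp mm [636.  190.7  46.9] jaw -15.6 tilt 0.05 open mm 41.3 F [-0.9 -0.2  3.4] q [-0.22  1.02 -0.28  1.56  0.41  0.62 -0.98]
-> jaw -10.6 d [ 0.4968 -0.0933  0.0364] w [-0.001  -0.1118 -0.0006] rows>= 10.1
```

Emit:
arm_command(
  deltas=[
    {"dx":0,"dy":-0.015,"dz":0,"wx":0,"wy":0,"wz":0},
    {"dx":0,"dy":-0.05,"dz":0,"wx":0,"wy":0,"wz":0},
    {"dx":0.005,"dy":-0.08,"dz":0,"wx":0,"wy":0,"wz":0},
    {"dx":0.03,"dy":-0.094,"dz":0.002,"wx":0,"wy":0,"wz":0},
    {"dx":0.07,"dy":-0.094,"dz":0.005,"wx":0,"wy":0,"wz":0},
  ],
)

```text
clock: 13.75
tool_pos: [0.6225, 0.1249, 0.2912]
eef_rot: [0.426, -0.562, 0.562, -0.432]
contact_force: [0.4, -0.1, -1.1]
opening: 0.472
```

Emit:
arm_command(
  deltas=[
    {"dx":0.045,"dy":0,"dz":0.003,"wx":0,"wy":-0.02,"wz":0},
    {"dx":0.09,"dy":0,"dz":0.006,"wx":0,"wy":-0.04,"wz":0},
    {"dx":0.135,"dy":0,"dz":0.01,"wx":0,"wy":-0.06,"wz":0},
    {"dx":0.18,"dy":0,"dz":0.013,"wx":0,"wy":-0.08,"wz":0},
    {"dx":0.225,"dy":0,"dz":0.016,"wx":0,"wy":-0.1,"wz":0},
  ],
)

```text
clock: 14.25
tool_pos: [0.576, -0.101, 0.2882]
eef_rot: [0.449, -0.546, 0.546, -0.45]
contact_force: [0.8, -0.1, -0.3]
opening: 0.476
```

```bash
python3 go.py 537 -297.6 120 -10.6
```

```text
t 14.25 grasp mm [ 576.2 -101.1  141.2] jaw -11.1 tilt 0.07 open mm 41.9 F [ 0.8 -0.1 -0.3] q [ 0.31  0.82 -0.38  1.78  0.47  0.63 -0.54]
-> jaw -10.6 d [ 0.2004  0.0213 -0.0005] w [-0.0015 -0.0108  0.0005] rows>= 4.0
```

Emit:
arm_command(
  deltas=[
    {"dx":0.045,"dy":0,"dz":0,"wx":0,"wy":-0.01,"wz":0},
    {"dx":0.09,"dy":0,"dz":0,"wx":0,"wy":-0.01,"wz":0},
    {"dx":0.135,"dy":0,"dz":0,"wx":0,"wy":-0.01,"wz":0},
    {"dx":0.175,"dy":0.01,"dz":0,"wx":0,"wy":-0.01,"wz":0},
    {"dx":0.195,"dy":0.02,"dz":0,"wx":0,"wy":-0.01,"wz":0},
  ],
)

```text
clock: 14.75
tool_pos: [0.5372, -0.2955, 0.2677]
eef_rot: [0.451, -0.545, 0.547, -0.449]
contact_force: [-0.0, -0.6, -1.3]
opening: 0.474
```

```bash
python3 go.py 537 -297.6 80 -10.6
```

```text
t 14.75 grasp mm [ 537.2 -296.1  120.7] jaw -11.0 tilt 0.22 open mm 41.7 F [-0.  -0.6 -1.3] q [ 0.65  0.88 -0.41  1.7   0.52  0.67 -0.23]
-> jaw -10.6 d [0.0019 0.0407 0.0002] w [-0.0009 -0.0094  0.0049] rows>= 0.8
```

Emit:
arm_command(
  deltas=[
    {"dx":0.001,"dy":0.01,"dz":0,"wx":0,"wy":0,"wz":0},
    {"dx":0.001,"dy":0.027,"dz":0,"wx":0,"wy":0,"wz":0},
    {"dx":0.001,"dy":0.045,"dz":0,"wx":0,"wy":0,"wz":0},
    {"dx":0.001,"dy":0.06,"dz":0,"wx":0,"wy":0,"wz":0},
    {"dx":0.001,"dy":0.063,"dz":0,"wx":0,"wy":0,"wz":0},
  ],
)

```text
clock: 15.25
tool_pos: [0.5387, -0.2891, 0.2024]
eef_rot: [-0.452, 0.545, -0.542, 0.452]
contact_force: [-0.4, -0.0, -0.8]
opening: 0.473
```

```bash
python3 go.py 537 -297.6 51 -10.6
```

```text
t 15.25 grasp mm [ 538.3 -288.7   55.4] jaw -10.5 tilt 0.21 open mm 41.7 F [-0.4 -0.  -0.8] q [ 0.61  0.97 -0.36  1.72  0.58  0.55 -0.28]
-> jaw -10.6 d [ 0.0087  0.0044 -0.0001] w [ 0.0039  0.0021 -0.0026] rows>= 0.2
```

Emit:
arm_command(
  deltas=[
    {"dx":0.003,"dy":0,"dz":0,"wx":0,"wy":0,"wz":0},
    {"dx":0.006,"dy":0,"dz":0,"wx":0,"wy":0,"wz":0},
    {"dx":0.008,"dy":0.001,"dz":0,"wx":0,"wy":0,"wz":0},
    {"dx":0.008,"dy":0.003,"dz":0,"wx":0,"wy":0,"wz":0},
    {"dx":0.008,"dy":0.004,"dz":0,"wx":0,"wy":0,"wz":0},
  ],
)

```text
clock: 15.75
tool_pos: [0.5371, -0.2996, 0.2004]
eef_rot: [0.451, -0.544, 0.545, -0.451]
contact_force: [0.9, 0.4, -0.0]
opening: 0.474
```

```bash
python3 go.py 537 -297.6 51 -10.6
```

```text
t 15.75 grasp mm [ 537.2 -299.7   53.4] jaw -10.7 tilt 0.03 open mm 41.7 F [ 0.9  0.4 -0. ] q [ 0.63  0.98 -0.35  1.71  0.58  0.55 -0.27]
-> jaw -10.6 d [-0.002   0.0024 -0.0005] w [-0.0007 -0.0023  0.0002] rows>= 0.1
```

Emit:
arm_command(
  deltas=[
    {"dx":0,"dy":0.0005,"dz":0,"wx":0,"wy":0,"wz":0},
    {"dx":0,"dy":0.001,"dz":0,"wx":0,"wy":0,"wz":0},
    {"dx":0,"dy":0.0015,"dz":0,"wx":0,"wy":0,"wz":0},
    {"dx":0,"dy":0.0015,"dz":0,"wx":0,"wy":0,"wz":0},
    {"dx":0,"dy":0.0015,"dz":0,"wx":0,"wy":0,"wz":0},
  ],
)

```text
clock: 16.25
tool_pos: [0.5372, -0.2993, 0.1989]
eef_rot: [0.451, -0.544, 0.544, -0.451]
contact_force: [-1.4, 0.3, 1.6]
opening: 0.479
```

Emit:
arm_command(
  deltas=[
    {"dx":0,"dy":0,"dz":0,"wx":0,"wy":0,"wz":0},
    {"dx":0,"dy":0,"dz":0,"wx":0,"wy":0,"wz":0},
    {"dx":0,"dy":0,"dz":0,"wx":0,"wy":0,"wz":0},
    {"dx":0,"dy":0,"dz":0,"wx":0,"wy":0,"wz":0},
    {"dx":0,"dy":-0.02,"dz":0,"wx":0,"wy":0,"wz":0},
  ],
  claw=0.5,
)

```text
clock: 16.75
tool_pos: [0.5361, -0.299, 0.2168]
eef_rot: [-0.452, 0.546, -0.543, 0.451]
contact_force: [0.0, -0.0, 0.6]
opening: 0.75
```

```bash
python3 go.py 470.2 4 120 -10.8
```

```text
t 16.75 grasp mm [ 535.4 -298.7   69.8] jaw -10.7 tilt 0.28 open mm 66.0 F [ 0.  -0.   0.6] q [ 0.64  0.95 -0.37  1.71  0.56  0.59 -0.26]
-> jaw -10.8 d [-0.2856 -0.0494 -0.121 ] w [ 0.0061  0.0032 -0.001 ] rows>= 6.3
```

Emit:
arm_command(
  deltas=[
    {"dx":0,"dy":-0.03,"dz":0,"wx":0,"wy":0,"wz":0},
    {"dx":-0.025,"dy":-0.05,"dz":-0.01,"wx":0,"wy":0,"wz":0},
    {"dx":-0.065,"dy":-0.05,"dz":-0.028,"wx":0,"wy":0,"wz":0},
    {"dx":-0.108,"dy":-0.05,"dz":-0.046,"wx":0,"wy":0,"wz":0},
    {"dx":-0.15,"dy":-0.05,"dz":-0.064,"wx":0,"wy":0,"wz":0},
  ],
)

```text
clock: 17.25
tool_pos: [0.5016, -0.1388, 0.2691]
eef_rot: [0.451, -0.544, 0.545, -0.451]
contact_force: [0.3, 0.8, -0.7]
opening: 0.752
```

Emit:
arm_command(
  deltas=[
    {"dx":-0.04,"dy":0,"dz":-0.017,"wx":0,"wy":0,"wz":0},
    {"dx":-0.08,"dy":0,"dz":-0.034,"wx":0,"wy":0,"wz":0},
    {"dx":-0.115,"dy":0,"dz":-0.048,"wx":0,"wy":0,"wz":0},
    {"dx":-0.132,"dy":0,"dz":-0.055,"wx":0,"wy":0,"wz":0},
    {"dx":-0.132,"dy":0,"dz":-0.055,"wx":0,"wy":0,"wz":0},
  ],
)

```text
clock: 17.75
tool_pos: [0.4722, 0.0032, 0.269]
eef_rot: [-0.453, 0.543, -0.542, 0.454]
contact_force: [0.4, 0.2, 0.5]
opening: 0.752
```

```bash
python3 go.py 470.2 4 45 -10.8
```

```text
t 17.75 grasp mm [472.2   3.4 122. ] jaw -10.3 tilt 0.11 open mm 66.2 F [0.4 0.2 0.5] q [ 0.04  0.75 -0.23  2.13  0.52  0.32 -0.81]
-> jaw -10.8 d [-0.0003  0.077  -0.0021] w [ 0.0001  0.0111 -0.0025] rows>= 1.5
```

Emit:
arm_command(
  deltas=[
    {"dx":0,"dy":0.02,"dz":-0.002,"wx":0,"wy":0,"wz":0},
    {"dx":0,"dy":0.05,"dz":-0.002,"wx":0,"wy":0,"wz":0},
    {"dx":0,"dy":0.07,"dz":-0.002,"wx":0,"wy":0,"wz":0},
    {"dx":0,"dy":0.077,"dz":-0.002,"wx":0,"wy":0,"wz":0},
    {"dx":0,"dy":0.077,"dz":-0.002,"wx":0,"wy":0,"wz":0},
  ],
)

```text
clock: 18.25
tool_pos: [0.4705, -0.0008, 0.1911]
eef_rot: [0.452, -0.545, 0.545, -0.45]
contact_force: [-0.7, 0.1, -0.7]
opening: 0.747
```

Emit:
arm_command(
  deltas=[
    {"dx":0,"dy":0,"dz":0,"wx":0,"wy":0,"wz":0},
    {"dx":0,"dy":0,"dz":0,"wx":0,"wy":0,"wz":0},
    {"dx":0,"dy":0,"dz":0,"wx":0,"wy":0,"wz":0},
    {"dx":0,"dy":0,"dz":0,"wx":0,"wy":0,"wz":0},
    {"dx":0,"dy":0,"dz":0,"wx":0,"wy":0,"wz":0},
  ],
  claw=-1,
)

```text
clock: 18.75
tool_pos: [0.4706, 0.0001, 0.1922]
eef_rot: [0.451, -0.544, 0.545, -0.451]
contact_force: [-0.3, -0.7, 4.8]
opening: 0.387
```

```bash
python3 go.py 504 314 140 -10.8
```

```text
t 18.75 grasp mm [4.707e+02 1.000e-01 4.520e+01] jaw -10.7 tilt 0.05 open mm 34.0 F [-0.3 -0.7  4.8] q [-0.06  0.9  -0.07  2.16  0.59  0.1  -0.88]
-> jaw -10.8 d [-0.3147 -0.0948 -0.0253] w [-0.0011  0.0025 -0.0002] rows>= 6.6
```

Emit:
arm_command(
  deltas=[
    {"dx":0,"dy":-0.015,"dz":0,"wx":0,"wy":0,"wz":0},
    {"dx":0,"dy":-0.05,"dz":0,"wx":0,"wy":0,"wz":0},
    {"dx":-0.01,"dy":-0.085,"dz":0,"wx":0,"wy":0,"wz":0},
    {"dx":-0.035,"dy":-0.098,"dz":-0.002,"wx":0,"wy":0,"wz":0},
    {"dx":-0.07,"dy":-0.098,"dz":-0.005,"wx":0,"wy":0,"wz":0},
  ],
)

```text
clock: 19.25
tool_pos: [0.4791, 0.0687, 0.2918]
eef_rot: [0.449, -0.544, 0.546, -0.451]
contact_force: [-0.2, 0.5, -0.3]
opening: 0.381
```

Emit:
arm_command(
  deltas=[
    {"dx":-0.04,"dy":0,"dz":-0.003,"wx":0,"wy":0,"wz":0},
    {"dx":-0.08,"dy":0,"dz":-0.007,"wx":0,"wy":0,"wz":0},
    {"dx":-0.12,"dy":0,"dz":-0.01,"wx":0,"wy":0,"wz":0},
    {"dx":-0.16,"dy":0,"dz":-0.014,"wx":0,"wy":0,"wz":0},
    {"dx":-0.195,"dy":0,"dz":-0.017,"wx":0,"wy":0,"wz":0},
  ],
)

```text
clock: 19.75
tool_pos: [0.4975, 0.2669, 0.2898]
eef_rot: [-0.452, 0.544, -0.544, 0.452]
contact_force: [0.5, -0.3, -0.0]
opening: 0.379
```

```bash
python3 go.py 503 312 110 -10.8
```

```text
t 19.75 grasp mm [497.5 267.  142.8] jaw -10.6 tilt 0.03 open mm 33.4 F [ 0.5 -0.3 -0. ] q [-0.41  0.78 -0.28  1.85  0.37  0.56 -1.11]
-> jaw -10.8 d [-0.0453  0.0328 -0.0029] w [ 0.0003  0.0045 -0.0005] rows>= 1.1
```

Emit:
arm_command(
  deltas=[
    {"dx":-0.025,"dy":0,"dz":-0.002,"wx":0,"wy":0,"wz":0},
    {"dx":-0.04,"dy":0.005,"dz":-0.003,"wx":0,"wy":0,"wz":0},
    {"dx":-0.042,"dy":0.025,"dz":-0.003,"wx":0,"wy":0,"wz":0},
    {"dx":-0.042,"dy":0.033,"dz":-0.003,"wx":0,"wy":0,"wz":0},
    {"dx":-0.042,"dy":0.033,"dz":-0.003,"wx":0,"wy":0,"wz":0},
  ],
)

```text
clock: 20.25
tool_pos: [0.5024, 0.3049, 0.2552]
eef_rot: [0.453, -0.544, 0.545, -0.449]
contact_force: [-0.3, -0.2, -0.1]
opening: 0.384
```

```bash
python3 go.py 503 312 57 -10.8
```

```text
t 20.25 grasp mm [502.  304.4 108.2] jaw -10.7 tilt 0.26 open mm 33.8 F [-0.3 -0.2 -0.1] q [-0.48  0.86 -0.25  1.79  0.38  0.55 -1.16]
-> jaw -10.8 d [-0.0073  0.0511 -0.0006] w [0.0028 0.0015 0.0051] rows>= 1.0
```

Emit:
arm_command(
  deltas=[
    {"dx":-0.003,"dy":0.01,"dz":0,"wx":0,"wy":0,"wz":0},
    {"dx":-0.006,"dy":0.025,"dz":0,"wx":0,"wy":0,"wz":0},
    {"dx":-0.007,"dy":0.042,"dz":0,"wx":0,"wy":0,"wz":0},
    {"dx":-0.007,"dy":0.05,"dz":0,"wx":0,"wy":0,"wz":0},
    {"dx":-0.007,"dy":0.051,"dz":0,"wx":0,"wy":0,"wz":0},
  ],
)

```text
clock: 20.75
tool_pos: [0.5037, 0.313, 0.2043]
eef_rot: [0.452, -0.544, 0.544, -0.45]
contact_force: [-0.9, 0.1, -0.0]
opening: 0.379
```

```bash
python3 go.py 503 312 50 -10.8
```

```text
t 20.75 grasp mm [503.4 312.8  57.3] jaw -10.7 tilt 0.14 open mm 33.3 F [-0.9  0.1 -0. ] q [-0.51  0.94 -0.22  1.79  0.4   0.46 -1.19]
-> jaw -10.8 d [ 0.0011  0.0073 -0.0005] w [0.002  0.0029 0.0025] rows>= 0.1
```

Emit:
arm_command(
  deltas=[
    {"dx":0,"dy":0.002,"dz":0,"wx":0,"wy":0,"wz":0},
    {"dx":0,"dy":0.004,"dz":0,"wx":0,"wy":0,"wz":0},
    {"dx":0,"dy":0.006,"dz":0,"wx":0,"wy":0,"wz":0},
    {"dx":0,"dy":0.007,"dz":0,"wx":0,"wy":0,"wz":0},
    {"dx":0,"dy":0.007,"dz":0,"wx":0,"wy":0,"wz":0},
  ],
)

```text
clock: 21.25
tool_pos: [0.5041, 0.3133, 0.1988]
eef_rot: [0.451, -0.544, 0.544, -0.451]
contact_force: [0.3, 0.2, -1.4]
opening: 0.375
```

```bash
python3 go.py 503 312 50 -10.8
```

```text
t 21.25 grasp mm [504.1 313.3  51.8] jaw -10.7 tilt 0.01 open mm 33.0 F [ 0.3  0.2 -1.4] q [-0.51  0.95 -0.21  1.79  0.41  0.45 -1.19]
-> jaw -10.8 d [ 0.0015  0.0018 -0.0009] w [-0.0002  0.0027 -0.0001] rows>= 0.0
```

Emit:
arm_command(
  deltas=[
    {"dx":0,"dy":0.0005,"dz":0,"wx":0,"wy":0,"wz":0},
    {"dx":0,"dy":0.001,"dz":0,"wx":0,"wy":0,"wz":0},
    {"dx":0,"dy":0.0015,"dz":0,"wx":0,"wy":0,"wz":0},
    {"dx":0,"dy":0.0015,"dz":0,"wx":0,"wy":0,"wz":0},
    {"dx":0,"dy":0.0015,"dz":0,"wx":0,"wy":0,"wz":0},
  ],
)

```text
clock: 21.75
tool_pos: [0.5041, 0.3134, 0.1973]
eef_rot: [0.451, -0.544, 0.544, -0.451]
contact_force: [-0.3, -0.4, 1.4]
opening: 0.381
```

Emit:
arm_command(
  deltas=[
    {"dx":0,"dy":0,"dz":0,"wx":0,"wy":0,"wz":0},
    {"dx":0,"dy":0,"dz":0,"wx":0,"wy":0,"wz":0},
    {"dx":0,"dy":0,"dz":0,"wx":0,"wy":0,"wz":0},
    {"dx":0,"dy":0,"dz":0,"wx":0,"wy":0,"wz":0},
    {"dx":0,"dy":-0.02,"dz":0,"wx":0,"wy":0,"wz":0},
  ],
  claw=0.3,
)

```text
clock: 22.25
tool_pos: [0.5032, 0.3127, 0.2154]
eef_rot: [-0.453, 0.544, -0.544, 0.45]
contact_force: [-0.1, -0.4, -0.8]
opening: 0.652
```

```bash
python3 go.py 455.3 156.1 130 55.1
```

```text
t 22.25 grasp mm [502.7 312.3  68.4] jaw -10.7 tilt 0.27 open mm 57.4 F [-0.1 -0.4 -0.8] q [-0.51  0.92 -0.23  1.79  0.4   0.48 -1.19]
-> jaw 55.1 d [ 0.163  -0.061  -0.0183] w [ 0.0062 -1.4613  0.0018] rows>= 7.7
```

Emit:
arm_command(
  deltas=[
    {"dx":0,"dy":-0.035,"dz":0,"wx":0,"wy":0,"wz":0},
    {"dx":0.015,"dy":-0.061,"dz":-0.002,"wx":0,"wy":-0.16,"wz":0},
    {"dx":0.05,"dy":-0.061,"dz":-0.005,"wx":0,"wy":-0.34,"wz":0},
    {"dx":0.085,"dy":-0.061,"dz":-0.009,"wx":0,"wy":-0.52,"wz":0},
    {"dx":0.12,"dy":-0.061,"dz":-0.013,"wx":0,"wy":-0.7,"wz":0},
  ],
)

```text
clock: 22.75
tool_pos: [0.4687, 0.1967, 0.2786]
eef_rot: [-0.583, 0.399, -0.4, 0.584]
contact_force: [0.9, -0.4, 0.0]
opening: 0.652
```

```bash
python3 go.py 455.3 156.1 120 55.1
```

```text
t 22.75 grasp mm [468.8 196.8 131.6] jaw 21.2 tilt 0.05 open mm 57.4 F [ 0.9 -0.4  0. ] q [-0.25  0.77 -0.39  2.02  0.61  0.47 -0.73]
-> jaw 55.1 d [ 0.033   0.0116 -0.0272] w [-1.100e-03 -7.539e-01  4.000e-04] rows>= 3.9
```

Emit:
arm_command(
  deltas=[
    {"dx":0.015,"dy":0,"dz":-0.012,"wx":0,"wy":-0.18,"wz":0},
    {"dx":0.026,"dy":0,"dz":-0.021,"wx":0,"wy":-0.36,"wz":0},
    {"dx":0.03,"dy":0.005,"dz":-0.025,"wx":0,"wy":-0.54,"wz":0},
    {"dx":0.031,"dy":0.01,"dz":-0.026,"wx":0,"wy":-0.7,"wz":0},
    {"dx":0.031,"dy":0.01,"dz":-0.026,"wx":0,"wy":-0.75,"wz":0},
  ],
)

```text
clock: 23.25
tool_pos: [0.4557, 0.159, 0.2678]
eef_rot: [0.674, -0.215, 0.214, -0.673]
contact_force: [0.4, -0.3, 0.4]
opening: 0.651
```

```bash
python3 go.py 455.3 156.1 100 55.1; python3 - <<'E'
from h import *
cv2.imwrite("pics/s3.png",r.snapshot("scene")[:,:,::-1])
cv2.imwrite("pics/t3.png",r.snapshot("top")[:,:,::-1])
E
```

```text
t 23.25 grasp mm [455.5 158.9 120.8] jaw 54.7 tilt 0.07 open mm 57.3 F [ 0.4 -0.3  0.4] q [-0.13  0.79 -0.5   2.09  0.84  0.47 -0.32]
-> jaw 55.1 d [ 0.0014  0.0208 -0.0026] w [ 0.0014 -0.0097 -0.0005] rows>= 0.4
```

View pics/s3.png

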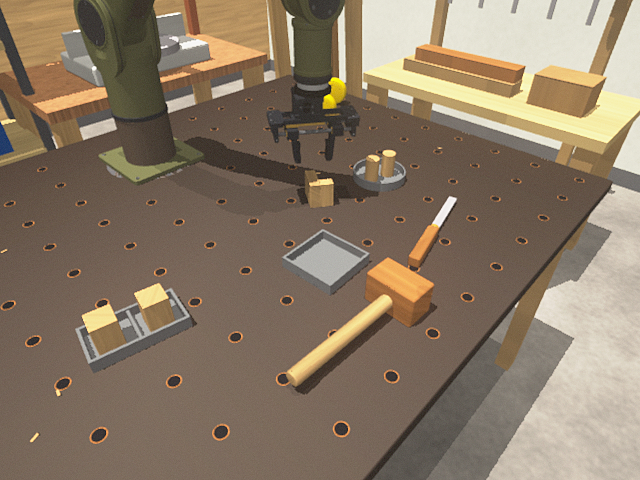

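View pics/t3.png

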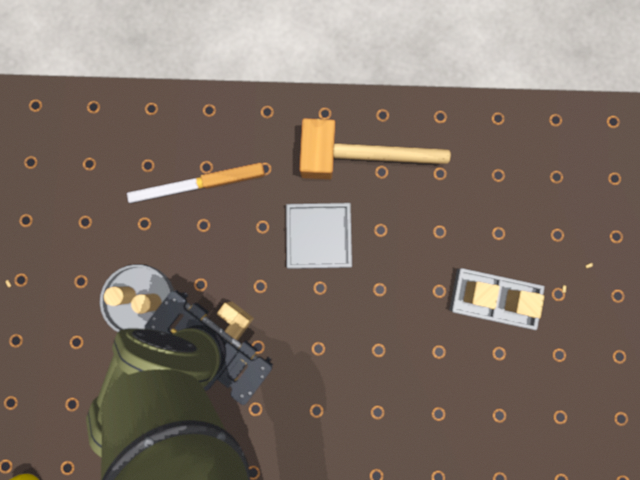

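Both blocks stand in their bays, at about (486,294) and (530,303) in the top view. Both stubs stand in the tub, at about (114,296) and (141,303). The gripper is above the L block, so I'll descend on its long leg.

Emit:
arm_command(
  deltas=[
    {"dx":0.001,"dy":0.015,"dz":-0.002,"wx":0,"wy":0,"wz":0},
    {"dx":0.001,"dy":0.035,"dz":-0.002,"wx":0,"wy":0,"wz":0},
    {"dx":0.001,"dy":0.055,"dz":-0.002,"wx":0,"wy":0,"wz":0},
    {"dx":0.001,"dy":0.072,"dz":-0.002,"wx":0,"wy":0,"wz":0},
    {"dx":0.001,"dy":0.076,"dz":-0.002,"wx":0,"wy":0,"wz":0},
  ],
)

```text
clock: 23.85
tool_pos: [0.4553, 0.1579, 0.1912]
eef_rot: [0.674, -0.216, 0.215, -0.673]
contact_force: [0.5, -0.2, -0.1]
opening: 0.65
```

```bash
python3 go.py 455.3 156.1 45 55.1
```

```text
t 23.85 grasp mm [455.2 157.8  44.2] jaw 54.5 tilt 0.08 open mm 57.2 F [ 0.5 -0.2 -0.1] q [-0.26  0.91 -0.27  2.12  1.05  0.25 -0.52]
-> jaw 55.1 d [ 0.0011 -0.0008 -0.0015] w [ 0.0017 -0.0125 -0.0002] rows>= 0.1
```

Emit:
arm_command(
  deltas=[
    {"dx":0,"dy":0,"dz":0,"wx":0,"wy":-0.01,"wz":0},
    {"dx":0,"dy":0,"dz":0,"wx":0,"wy":-0.01,"wz":0},
    {"dx":0,"dy":0,"dz":0,"wx":0,"wy":-0.01,"wz":0},
    {"dx":0,"dy":0,"dz":0,"wx":0,"wy":-0.01,"wz":0},
    {"dx":0,"dy":0,"dz":0,"wx":0,"wy":-0.01,"wz":0},
  ],
  claw=-1,
  grip_force=25,
)

```text
clock: 24.35
tool_pos: [0.4556, 0.1573, 0.1927]
eef_rot: [-0.674, 0.212, -0.213, 0.674]
contact_force: [-0.4, -0.8, 4.0]
opening: 0.269
```

Emit:
arm_command(
  deltas=[
    {"dx":0,"dy":0,"dz":0,"wx":0,"wy":0,"wz":0},
    {"dx":0,"dy":-0.003,"dz":0,"wx":0,"wy":0,"wz":0},
    {"dx":0,"dy":-0.02,"dz":0,"wx":0,"wy":0,"wz":0},
    {"dx":0,"dy":-0.05,"dz":0,"wx":0,"wy":0,"wz":0},
    {"dx":0,"dy":-0.075,"dz":0,"wx":0,"wy":0,"wz":0},
  ],
)

```text
clock: 24.85
tool_pos: [0.4552, 0.1573, 0.2681]
eef_rot: [0.675, -0.213, 0.212, -0.674]
contact_force: [0.1, 0.7, -1.8]
opening: 0.271
```

```bash
python3 go.py 640 4 120 55.1
```

```text
t 24.85 grasp mm [455.  157.2 121.1] jaw 55.0 tilt 0.07 open mm 23.9 F [ 0.1  0.7 -1.8] q [-0.12  0.79 -0.51  2.09  0.85  0.48 -0.32]
-> jaw 55.1 d [ 0.2393  0.0009 -0.0197] w [ 0.0013 -0.0014 -0.0011] rows>= 4.8
```

```bash
python3 go.py 628.3 -5.7 120 55.1
```

```text
t 24.85 grasp mm [455.  157.2 121.1] jaw 55.0 tilt 0.07 open mm 23.9 F [ 0.1  0.7 -1.8] q [-0.12  0.79 -0.51  2.09  0.85  0.48 -0.32]
-> jaw 55.1 d [ 0.2353  0.0009 -0.0343] w [ 0.0013 -0.0014 -0.0011] rows>= 4.8
```

Emit:
arm_command(
  deltas=[
    {"dx":0.02,"dy":0,"dz":-0.003,"wx":0,"wy":0,"wz":0},
    {"dx":0.055,"dy":0,"dz":-0.008,"wx":0,"wy":0,"wz":0},
    {"dx":0.1,"dy":0,"dz":-0.015,"wx":0,"wy":0,"wz":0},
    {"dx":0.145,"dy":0,"dz":-0.021,"wx":0,"wy":0,"wz":0},
    {"dx":0.185,"dy":0,"dz":-0.027,"wx":0,"wy":0,"wz":0},
  ],
)

```text
clock: 25.35
tool_pos: [0.5927, 0.0268, 0.2671]
eef_rot: [0.674, -0.213, 0.213, -0.674]
contact_force: [-0.1, 0.0, -0.3]
opening: 0.27
```

```bash
python3 go.py 628.3 -5.7 80 55.1
```

```text
t 25.35 grasp mm [592.6  26.8 120.1] jaw 54.9 tilt 0.04 open mm 23.7 F [-0.1  0.  -0.3] q [ 0.22  0.9  -0.63  1.76  0.76  0.74  0.15]
-> jaw 55.1 d [ 0.0478  0.0401 -0.0062] w [ 0.0008 -0.0036 -0.0004] rows>= 1.3
```

Emit:
arm_command(
  deltas=[
    {"dx":0.025,"dy":0,"dz":-0.004,"wx":0,"wy":0,"wz":0},
    {"dx":0.042,"dy":0.005,"dz":-0.006,"wx":0,"wy":0,"wz":0},
    {"dx":0.046,"dy":0.022,"dz":-0.006,"wx":0,"wy":0,"wz":0},
    {"dx":0.046,"dy":0.037,"dz":-0.006,"wx":0,"wy":0,"wz":0},
    {"dx":0.046,"dy":0.04,"dz":-0.006,"wx":0,"wy":0,"wz":0},
  ],
)

```text
clock: 25.85
tool_pos: [0.6238, -0.0011, 0.2243]
eef_rot: [0.675, -0.214, 0.21, -0.674]
contact_force: [-0.3, -0.3, -1.3]
opening: 0.272
```

```bash
python3 go.py 628.3 -5.7 57 55.1; python3 - <<'E'
from h import *
cv2.imwrite("pics/s4.png",r.snapshot("scene")[:,:,::-1])
E
```

```text
t 25.85 grasp mm [622.9  -1.1  77.3] jaw 55.2 tilt 0.34 open mm 23.9 F [-0.3 -0.3 -1.3] q [ 0.25  1.   -0.6   1.67  0.79  0.74  0.21]
-> jaw 55.1 d [ 0.0064  0.0203 -0.0011] w [ 0.0043  0.0011 -0.0061] rows>= 0.4
```

View pics/s4.png

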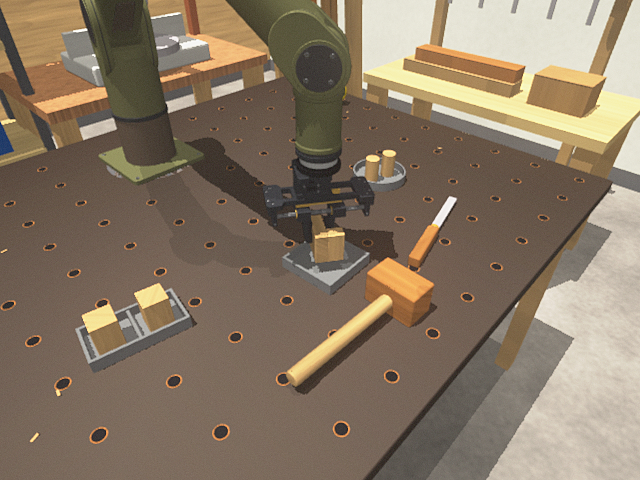

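The L block hangs level over the square tray at about (328,245), clear of the walls. I'll lower it in two steps.

Emit:
arm_command(
  deltas=[
    {"dx":0.002,"dy":0.004,"dz":0,"wx":0,"wy":0,"wz":0},
    {"dx":0.004,"dy":0.01,"dz":0,"wx":0,"wy":0,"wz":0},
    {"dx":0.005,"dy":0.016,"dz":0,"wx":0,"wy":0,"wz":0},
    {"dx":0.005,"dy":0.019,"dz":0,"wx":0,"wy":0,"wz":0},
    {"dx":0.005,"dy":0.019,"dz":0,"wx":0,"wy":0,"wz":0},
  ],
)

```text
clock: 26.4
tool_pos: [0.6297, -0.005, 0.2077]
eef_rot: [0.675, -0.213, 0.212, -0.674]
contact_force: [-0.1, -0.2, -1.9]
opening: 0.265
```

```bash
python3 go.py 628.3 -5.7 50 55.1
```

```text
t 26.4 grasp mm [629.6  -5.   60.7] jaw 55.0 tilt 0.05 open mm 23.4 F [-0.1 -0.2 -1.9] q [ 0.25  1.02 -0.59  1.66  0.81  0.72  0.21]
-> jaw 55.1 d [-0.0007  0.0107 -0.0014] w [ 0.0008 -0.0017 -0.0007] rows>= 0.2
```

Emit:
arm_command(
  deltas=[
    {"dx":0,"dy":0.003,"dz":0,"wx":0,"wy":0,"wz":0},
    {"dx":0,"dy":0.006,"dz":0,"wx":0,"wy":0,"wz":0},
    {"dx":0,"dy":0.008,"dz":0,"wx":0,"wy":0,"wz":0},
    {"dx":0,"dy":0.009,"dz":0,"wx":0,"wy":0,"wz":0},
    {"dx":0,"dy":0.009,"dz":0,"wx":0,"wy":0,"wz":0},
  ],
)

```text
clock: 26.9
tool_pos: [0.6299, -0.0049, 0.1991]
eef_rot: [0.674, -0.213, 0.212, -0.674]
contact_force: [-1.2, 0.4, -2.0]
opening: 0.269
```

```bash
python3 go.py 628.3 -5.7 50 55.1
```

```text
t 26.9 grasp mm [629.8  -4.9  52.1] jaw 55.0 tilt 0.01 open mm 23.7 F [-1.2  0.4 -2. ] q [ 0.24  1.04 -0.58  1.66  0.82  0.71  0.2 ]
-> jaw 55.1 d [-0.0008  0.0021 -0.0015] w [ 0.0002 -0.0017 -0.0001] rows>= 0.1
```

Emit:
arm_command(
  deltas=[
    {"dx":0,"dy":0.0005,"dz":0,"wx":0,"wy":0,"wz":0},
    {"dx":0,"dy":0.001,"dz":0,"wx":0,"wy":0,"wz":0},
    {"dx":0,"dy":0.0015,"dz":0,"wx":0,"wy":0,"wz":0},
    {"dx":0,"dy":0.002,"dz":0,"wx":0,"wy":0,"wz":0},
    {"dx":0,"dy":0.002,"dz":0,"wx":0,"wy":0,"wz":0},
  ],
)

```text
clock: 27.4
tool_pos: [0.6299, -0.0049, 0.1978]
eef_rot: [0.675, -0.212, 0.213, -0.674]
contact_force: [-1.7, -0.2, 4.6]
opening: 0.272
```

Emit:
arm_command(
  deltas=[
    {"dx":0,"dy":0,"dz":0,"wx":0,"wy":0,"wz":0},
    {"dx":0,"dy":0,"dz":0,"wx":0,"wy":0,"wz":0},
    {"dx":0,"dy":0,"dz":0,"wx":0,"wy":0,"wz":0},
    {"dx":0,"dy":0,"dz":0,"wx":0,"wy":0,"wz":0},
    {"dx":0,"dy":0,"dz":0,"wx":0,"wy":0,"wz":0},
  ],
  claw=0.1,
)

```text
clock: 27.9
tool_pos: [0.6299, -0.0049, 0.1971]
eef_rot: [0.674, -0.213, 0.212, -0.674]
contact_force: [0.4, -0.3, 0.8]
opening: 0.55
```

Emit:
arm_command(
  deltas=[
    {"dx":0,"dy":-0.01,"dz":0,"wx":0,"wy":0,"wz":0},
    {"dx":0,"dy":-0.04,"dz":0,"wx":0,"wy":0,"wz":0},
    {"dx":0,"dy":-0.08,"dz":0,"wx":0,"wy":0,"wz":0},
    {"dx":-0.01,"dy":-0.12,"dz":0,"wx":0,"wy":0,"wz":0},
    {"dx":-0.05,"dy":-0.14,"dz":0,"wx":0,"wy":0,"wz":0},
  ],
)

```text
clock: 28.4
tool_pos: [0.5916, 0.022, 0.341]
eef_rot: [-0.673, 0.212, -0.218, 0.675]
contact_force: [0.3, 0.6, 0.7]
opening: 0.551
```

```bash
python3 go.py 420 0 200 55.1
```

```text
t 28.4 grasp mm [592.9  22.  194. ] jaw 54.6 tilt 0.51 open mm 48.5 F [0.3 0.6 0.7] q [ 0.27  0.81 -0.7   1.72  0.67  0.86  0.23]
-> jaw 55.1 d [-0.1272 -0.0075 -0.1172] w [-0.0067 -0.0104  0.009 ] rows>= 3.5
```

Released and lifted. I'll draw back to clear the top view.

Emit:
arm_command(
  deltas=[
    {"dx":-0.02,"dy":0,"dz":-0.02,"wx":0,"wy":0,"wz":0},
    {"dx":-0.05,"dy":0,"dz":-0.045,"wx":0,"wy":0,"wz":0},
    {"dx":-0.08,"dy":0,"dz":-0.075,"wx":0,"wy":0,"wz":0},
    {"dx":-0.11,"dy":0,"dz":-0.105,"wx":0,"wy":0,"wz":0},
    {"dx":-0.127,"dy":0,"dz":-0.117,"wx":0,"wy":0,"wz":0},
  ],
)

```text
clock: 28.9
tool_pos: [0.4142, -0.0005, 0.3378]
eef_rot: [0.676, -0.213, 0.212, -0.673]
contact_force: [0.1, -0.5, 0.3]
opening: 0.55
```

```bash
python3 - <<'E'
from meas import *
import go; go.rep()
cv2.imwrite("pics/s5.png",r.snapshot("scene")[:,:,::-1])
im=r.snapshot("top")[:,:,::-1].copy(); cv2.imwrite("pics/t5.png",im)
cs,m=wood(im)
for c in cs:
    w=(ray("top",c,0.065)*1000).astype(np.float32)
    (cx,cy),(a,b),th=cv2.minAreaRect(w); print(c.mean(0).round(),np.round([cx,cy,a,b,th],1))
    for n,X,Y,t in [("two",530,-335.5,-10.6),("tub",509.5,343,0),("sq",640.3,4.3,2.6)]:
        if np.hypot(cx-X,cy-Y)<90:
            t=np.radians(t); d=np.array([cx-X,cy-Y]); print("  ",n,np.round([d@[np.cos(t),np.sin(t)],d@[-np.sin(t),np.cos(t)],np.hypot(*d)],1))
E
```

```text
t 28.9 grasp mm [413.7  -0.9 190.8] jaw 55.0 tilt 0.22 open mm 48.4 F [ 0.1 -0.5  0.3] q [ 0.31  0.62 -0.65  2.23  0.77  0.53  0.01]
[140. 304.] [505.2 316.3  31.8  30.7  47.6]
   tub [ -4.3 -26.7  27. ]
[530. 304.] [ 523.9 -376.5   41.3   41.5   79.1]
   two [  1.5 -41.4  41.4]
[113. 296.] [518.  365.9  30.6  31.9  47.6]
   tub [ 8.5 22.9 24.4]
[486. 295.] [ 537.7 -297.6   40.5   41.3   78.6]
   two [ 0.6 38.7 38.7]
[322. 232.] [641.9   5.   53.2  69.1  54.7]
   sq [1.6 0.6 1.7]
[391. 152.] [ 791.7 -125.3  211.3   18.8   88.4]
```

View pics/t5.png

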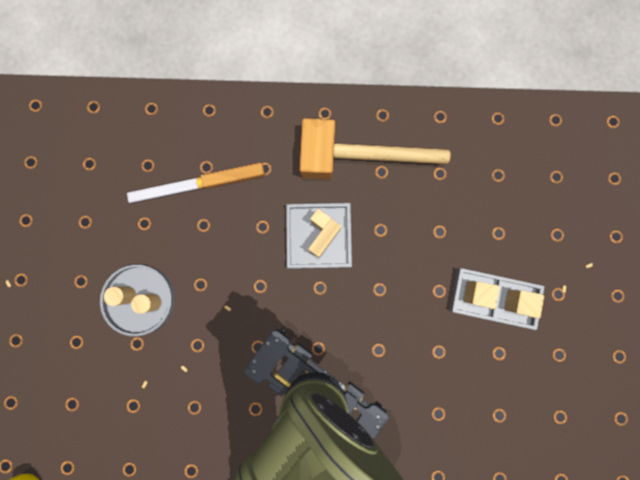

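View pics/s5.png

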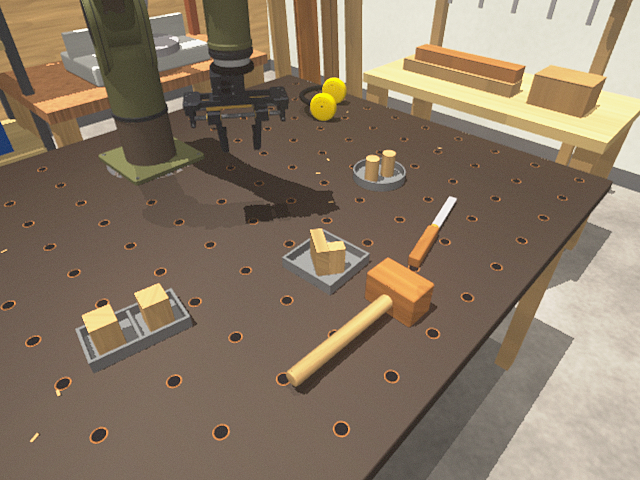

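All five pieces are inside their trays and upright in both views, with wide margins. The mallet at about (318,148) and the chisel at about (198,183) in the top view haven't moved. I'll let the arm settle, then hand in.

Emit:
arm_command(
  deltas=[
    {"dx":0,"dy":0,"dz":0,"wx":0,"wy":0,"wz":0},
    {"dx":0,"dy":0,"dz":0,"wx":0,"wy":0,"wz":0},
    {"dx":0,"dy":0,"dz":0,"wx":0,"wy":0,"wz":0},
    {"dx":0,"dy":0,"dz":0,"wx":0,"wy":0,"wz":0},
    {"dx":0,"dy":0,"dz":0,"wx":0,"wy":0,"wz":0},
  ],
)

```text
clock: 29.5
tool_pos: [0.4182, 0.0008, 0.3371]
eef_rot: [-0.674, 0.213, -0.213, 0.675]
contact_force: [-0.1, -0.7, -0.6]
opening: 0.548
```

```bash
python3 -c "
from plant import r
print(r.finish_job())"
```

```text
the job is handed in; nothing more can be done
None
```

The job is handed in at about 29.5 s: one block stands in each bay of the divided tray, both stubs in the round tub, and the L block in the square tray.

| Piece | Last measured position (top camera) | Limit |
|---|---|---|
| Blocks | 38.7 and 41.4 mm from the divider line, within 1.5 mm of the bays' long line | 16–60 mm, 20 mm |
| Stubs | 24.4 and 27.0 mm from the tub centre | 49 mm |
| L block | outline centred about 2 mm from the tray centre, so its origin is about 15 mm off | 48 mm along x and y |

- **Standing upright:** all five looked upright in both views. I judged floor contact from the tool height and the size of the top faces, not by a direct measurement.
- **Mallet and chisel:** the mallet handle's measured position agreed with the start to about 2 mm. The chisel I only compared by eye, and it looked unmoved.
- **Disagreements:** the measured tool position wandered by a few millimetres in motion. The second block came down about 9 mm off its bay centre, and I corrected that before releasing it. No check failed.

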